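Clear the tea corner of the desk

TASK

Clear up the tea corner of the desk: first switch off the power box by throwing its lever fully over to the far side, then lift the kettle by its handle off its base and set it down gently, upright and wholly on the round cork mat. Slide every stone coaster, without lifting it off the desk, until it lies wholly on the grey felt mat, and hang every wooden board standing in the drying rack by its hole on a peg of the peg rack, each left hanging free. Keep the kettle upright and leave the mug, the tin and the jar where they are.

Things in the scene. Friction and masses are not known exactly. Their poses are not given: they have to be found in the camera images.
- kettle: Empty steel kettle, 0.4 to 0.8 kg, body 120 mm across at the foot, 137 mm high with its lid knob. Origin: centre of its flat underside; z up; spout along +x. Black handle bar across the top along its x, its middle on the kettle's axis, 190 mm above the underside: 110 mm long, 14 mm wide, 16 mm high; its two uprights stand 50 mm either side of the middle.
- stand: The kettle's round black power base, fixed, 152 mm across; the kettle stands in it on a floor 20 mm above the desk, inside a rim that rises 8 mm above that floor (5 mm of play around the kettle), so the kettle has to be lifted out. Origin: centre of its underside, on the desk.
- cork: Round cork mat, fixed, 160 mm across and 6 mm thick. Origin: centre of its underside, on the desk.
- switch (a joint): Angle of the toggle lever on the white power box, rad: near 0 = leaning towards the robot side (on), 1.0 = thrown fully over to the far side (off). It is a light lever (under 2 N at the tip) that stays where it is left; it turns about a level axis along the box's y, 22 mm above the desk, at the middle of the box.
- switch_base: White power box, fixed, 70 x 50 x 25 mm (its x, y, z). Origin: centre of its underside, on the desk. The lever swings from its -x side to its +x side.
- switch_tip (a point): Centre of the 26 mm black ball at the end of the lever, 80 mm from the lever's axis: 38 mm to the box's -x side and 92 mm above the desk at joint 0, 102 mm above the desk at mid swing, 38 mm to the +x side at joint 1.0.
- mat: Grey felt mat, fixed, thin (1 mm) and offering no edge to catch on, 110 mm (its x) by 270 mm (its y). Origin: its centre, on the desk.
- dryrack: White drying rack, fixed: base 75 x 185 mm (its x, y), 12 mm thick, with three slots side by side at y = -65, 0 and 65 mm, each 13 mm wide between two ribs that rise 35 mm above the base's top. A board stands in a slot with its faces towards the rack's +y and -y. Origin: centre of its underside, on the desk.
- pegrack: Dark wooden peg rack, fixed: a level bar 250 mm long (along its y), 16 mm thick, from 139 to 175 mm above the desk, on two uprights at its ends and a foot behind; the bar's front face lies 42 mm behind (+x of) the pegs' middles, and three round pegs stand out of it towards the rack's -x. Origin on the desk, below the middle of the middle peg.
- peg1 (a point): Middle of peg 1, at y = -85 mm in the peg rack's frame and 150 mm above the desk, its axes those of the rack. The peg is 8 mm thick, lies along the rack's x from the bar at x = +42 mm to its tip at x = -35 mm, its axis climbing from 144 mm above the desk near the tip to 155 mm at the bar; the tip is turned up by 6 mm, its top 154 mm above the desk.
- peg2 (a point): Middle of peg 2, at y = 0 mm in the peg rack's frame and 150 mm above the desk, its axes those of the rack. The peg is 8 mm thick, lies along the rack's x from the bar at x = +42 mm to its tip at x = -35 mm, its axis climbing from 144 mm above the desk near the tip to 155 mm at the bar; the tip is turned up by 6 mm, its top 154 mm above the desk.
- peg3 (a point): Middle of peg 3, at y = 85 mm in the peg rack's frame and 150 mm above the desk, its axes those of the rack. The peg is 8 mm thick, lies along the rack's x from the bar at x = +42 mm to its tip at x = -35 mm, its axis climbing from 144 mm above the desk near the tip to 155 mm at the bar; the tip is turned up by 6 mm, its top 154 mm above the desk.
- coaster1: Round stone coaster, 62 mm across, 12 mm thick, 0.11 kg, lying flat on the desk. Origin: centre of its underside. May be absent.
- coaster2: Round stone coaster, 62 mm across, 12 mm thick, 0.11 kg, lying flat on the desk. Origin: centre of its underside. May be absent.
- coaster3: Round stone coaster, 62 mm across, 12 mm thick, 0.11 kg, lying flat on the desk. Origin: centre of its underside. May be absent.
- board1: Small wooden breakfast board, 0.07 kg, standing upright in a slot of the drying rack: 10 mm thick (its x), 64 mm wide (its y), 125 mm high (its z). Origin: centre of its lower end. Both faces are alike. May be absent.
- board1_hole (a point): Centre of the board's round hanging hole, 24 mm across, right through its thickness, 79 mm above its lower end; 34 mm of wood remain between the hole and the top end.
- board2: Small wooden breakfast board, 0.07 kg, standing upright in a slot of the drying rack: 10 mm thick (its x), 64 mm wide (its y), 125 mm high (its z). Origin: centre of its lower end. Both faces are alike. May be absent.
- board2_hole (a point): Centre of the board's round hanging hole, 24 mm across, right through its thickness, 79 mm above its lower end; 34 mm of wood remain between the hole and the top end.
- board3: Small wooden breakfast board, 0.07 kg, standing upright in a slot of the drying rack: 10 mm thick (its x), 64 mm wide (its y), 125 mm high (its z). Origin: centre of its lower end. Both faces are alike. May be absent.
- board3_hole (a point): Centre of the board's round hanging hole, 24 mm across, right through its thickness, 79 mm above its lower end; 34 mm of wood remain between the hole and the top end.
- mug: White mug, bystander, 80 mm across, 90 mm high. Origin: centre of its underside.
- tin: Green tea tin, bystander, 70 mm across, 110 mm high. Origin: centre of its underside.
- jar: Glass jar, bystander, 70 mm across, 100 mm high. Origin: centre of its underside.
Mind the look-alikes: they are no part of the job. What is shaped like the coaster1 but green is not meant.

How it is judged:
By the outcome, as a careful person would: the job done as asked, in the order asked, and still so for the second after the job is handed in, with the robot touching nothing.
Of coaster1, coaster2, coaster3 only 2 to 3 are there at a start; the rules pass over those that are not, and their reading is None.
Of board1, board2, board3 only 2 to 3 are there at a start; the rules pass over those that are not, and their reading is None.
At some moment in a run one of coaster1, coaster2, coaster3 may be knocked a few centimetres aside while the robot is not near it.
It also fails if it takes over 210 s, if anything falls off the work surface, if the arm or the gripper's body presses on something with over 40 N, if the wrist force passes 120 N, or if a joint passes its speed limit or range.

ROBOT

A 6-joint arm with a two-finger parallel gripper is mounted at the origin on the work surface. World frame = base frame: x ahead of the robot, y to its left, z up, the work surface at z = 0. Lengths are in m, angles in rad, forces in N, time in s.
With the tool pointing down it reaches from about 0.425 to 0.95 m from the base axis. Payload 3.5 kg.
Tool frame: the origin (TCP) lies at the very end of the fingers, on their centre line; the grasp point (between the pads) lies grip_point_offset behind it (grip_point_offset is the distance from the TCP to the grasp point, in m); z points along the fingers, y is the line along which they close (so a half turn about z gives the same grasp; the last joint's range is limited). The gripper opens to 85 mm and grips with 20 to 120 N. Pads are 22 mm wide; open, the fingers measure 114 mm over their backs; the gripper's body (76 mm by 85 mm) begins 54 mm behind the grasp point. The pads swing forward as they close: fully open they stand 13 mm farther back than shut.
Start: joints at [-1.437, 0.286, 1.577, -0, 1.279, -0.15], TCP at [0.189, -0.648, 0.231] pointing down, gripper open.
Joint ranges: [-2.77, 2.77], [-0.9, 2.22], [0.21, 2.48], [-1.53, 4.67], [0.24, 2.81], [-2.84, 2.84]. Speed limits (rad/s): [2.79, 2.79, 3.14, 3.14, 3.14, 3.14].

INTERFACE

Orientations are given as a unit quaternion [w, x, y, z].
In Python, from plant import * gives the robot as it stands.
- The arm moves only by the tool arm_command, never from a script. Its arguments are lists of equal length, an entry for each row: "delta_pos": the shift along the tool's x, y, z in units of 25 mm (1.0 is 25 mm), a list of three; "rotation": the turn, a rotation vector about the tool's x, y, z in units of 10 degrees (1.0 is 10 degrees), a list of three. In form: {"delta_pos": [[dx, dy, dz], ...], "rotation": [[rx, ry, rz], ...]}. A call has 1 to 12 rows; each row is the pose to reach, as a shift and turn from the pose commanded when the call began, along the tool's axes at that moment; what a row does not reach only later rows make up. A row lasts 1/8 s, in which the tool goes at most 62.5 mm and 10.7 degrees, less where a joint would pass 70% of its speed; a pose out of reach is approached as far as the arm can. A call with a gripper value outside its range is refused whole. "claw" is the finger opening in mm, from 0 to 85.4, set as the call begins (left out, the last holds). The fingers move at their own pace and stop on an object; the grip force is fixed at half the most. Time passes only in rows, so rows that repeat a pose let the fingers close. It gives the time, the measured TCP pose, the force, the opening and the grip force at its end, in the units of the state.
- get_obs(): the state, without advancing time (a new reading comes with each control period).
- camera(name): name is "scene" or "top" or "wrist"; returns (picture, depth): 384x512x3 uint8, blue, green, red; 384x512 float32, m along the optical axis (not along the pixel's ray), 0 where there is no reading.
- calibration(name): a dict with "vfov" (degrees; the focal length in pixels is half the picture's height over the tangent of half this angle, whatever the lens; pixels are square), "cx", "cy" (the principal point, pixels), "world_to_cam" (4x4, takes a point from world to camera coordinates). Camera axes: x right, y down, z forward; pixel columns grow to the right and rows downward; lengths in m; the calibration is good to about 2 mm. A picture is of the moment at which its call begins: read the wrist's pose just before it. calibration takes no time and is no camera call; for the wrist camera it gives the pose at the moment of the call.
- finish_job(): hands the job in; it is judged then, once.
The state is a dict: "time_s": time; "joint_positions": joint angles; "joint_velocities": joint speeds; "tau": joint torques, N m; "ee_pos": TCP position; "eef_rot": TCP orientation; "force": force on the tool from outside, world axes, zero at the start; "torque": the same for the moment, N m; "grip_width": opening from 0.0 (shut) to 1.0 (fully open); "gripper_force": force on a finger pad.
Only numpy, scipy, OpenCV 4.12 (cv2) and the standard library are available. Lean on these libraries where they do the work, as an engineer would, in place of code of your own. Each camera call takes 0.05 s, during which the arm holds its last target. There are 200 camera calls.

## Working session

There is one attempt and no reset: what is moved stays moved. The work goes in short steps, Python scripts to look and compute and a tool call to move; the robot and the scene stay as the last step left them, time stands still between calls to the robot, and variables do not carry over. Pictures are saved under pics/ and viewed, at most 14 in all, crops included, and the job is handed in when it is done.

Besides the shell and the picture viewer there is one more tool, called after "Emit:" as name(argument=value, ...) on one line, values as JSON. arm_command: Moves the arm, as the interface text tells. Its arguments: {"type":"object","properties":{"delta_pos":{"type":"array"},"rotation":{"type":"array"},"claw":{"type":"number"}},"required":["delta_pos","rotation"]}

```bash
ls; mkdir -p pics; cat > h.py <<'E'
from plant import *
import numpy as np, cv2
from scipy.spatial.transform import Rotation as R
def cloud(name):
    c=calibration(name); im,d=camera(name)
    f=im.shape[0]/2/np.tan(np.radians(c["vfov"])/2)
    v,u=np.mgrid[:im.shape[0],:im.shape[1]]
    P=np.stack([(u-c["cx"])/f*d,(v-c["cy"])/f*d,d],-1)
    T=np.linalg.inv(np.array(c["world_to_cam"]))
    W=P@T[:3,:3].T+T[:3,3]; W[d==0]=np.nan
    return im,W
def rot(o): 
    q=o["eef_rot"]; return R.from_quat([q[1],q[2],q[3],q[0]])
def to(p,Rt=None):
    "delta in tool units from measured pose to world position p / rotation Rt"
    o=get_obs(); r=rot(o)
    d=r.inv().apply(np.array(p)-o["ee_pos"])/.025
    print("dpos",np.round(d,3), "rot",None if Rt is None else np.round(np.degrees((r.inv()*Rt).as_rotvec())/10,3))
E
python3 - <<'E'
from h import *
o=get_obs();print(o); print(rot(o).as_matrix().round(3)); 
for n in("scene","top"):
    im,W=cloud(n); cv2.imwrite(f"pics/{n}0.png",im); np.savez(f"{n}0.npz",im=im,W=W)
E
```

```text
pics
{'time_s': 0.0, 'joint_positions': array([-1.43698084e+00,  2.87174235e-01,  1.57817128e+00, -1.12185464e-05,
        1.27856514e+00, -1.49992229e-01]), 'joint_velocities': array([-6.91192087e-04, -2.25060687e-03, -5.73242777e-04, -2.19512281e-04,
       -7.75896111e-05,  2.43129459e-04]), 'tau': array([-6.21084509e-04, -4.05981159e+01, -2.92626840e+01, -1.62815945e-04,
        5.70753735e-03,  5.33533964e-06]), 'ee_pos': array([ 0.18895245, -0.64734058,  0.22994454]), 'eef_rot': array([-1.15900792e-03,  9.89947637e-01,  1.41429604e-01,  4.00493049e-06]), 'force': array([-0.39716236,  0.05197935,  0.35219647]), 'torque': array([-0.035833  ,  0.02498887,  0.01896714]), 'gripper_force': 0.0, 'grip_width': 0.9992293856682622}
[[ 0.96   0.28  -0.   ]
 [ 0.28  -0.96   0.002]
 [ 0.    -0.002 -1.   ]]
```

View pics/scene0.png

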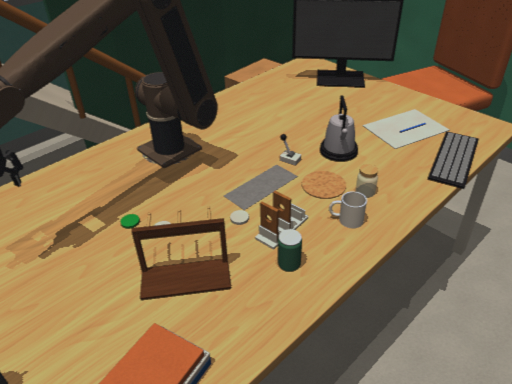

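View pics/top0.png

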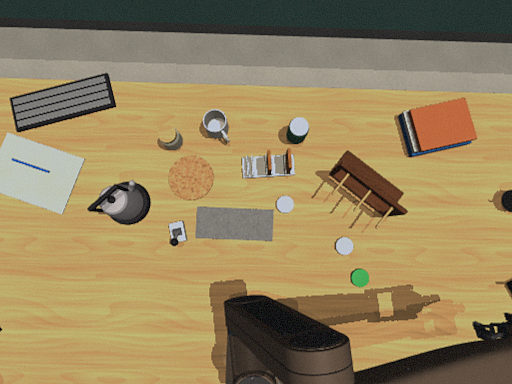

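The top view shows two white coasters at (285,204) and (344,246). The look-alike is the green disc at (360,278). Two boards stand in the rack at (269,162) and (290,162). The kettle is at (127,202), the lever ball at (174,242), the cork mat at (191,177), the felt mat at (234,224) and the peg rack at (365,185). White items that could be mistaken for coasters are the mug (215,123) and the tin lid (299,124), but both are tall. I'll measure next.

```bash
python3 - <<'E'
from h import *
z=np.load("top0.npz");im,W=z["im"],z["W"]
hsv=cv2.cvtColor(im,cv2.COLOR_BGR2HSV)
X,Y,Z=W[...,0],W[...,1],W[...,2]
def box(u0,v0,u1,v1):
    m=np.zeros(Z.shape,bool);m[v0:v1,u0:u1]=1;return m
def st(n,m):
    p=W[m&np.isfinite(Z)]; 
    if len(p)==0: print(n,0);return
    c=p[:,:2].astype(np.float32); r=cv2.minAreaRect(c*1000); 
    print(n,len(p),"mean",p.mean(0).round(4),"z",np.percentile(p[:,2],[2,50,98]).round(3),"rect",np.round(r[0],1),np.round(r[1],1),round(r[2],1))
print("px", W[204,285],W[246,344],"desk",W[300,150],W[250,250])
st("co1",box(272,192,298,216)&(Z>.006)&(Z<.03)&(hsv[...,1]<90))
st("co2",box(332,234,357,258)&(Z>.006)&(Z<.03)&(hsv[...,1]<90))
st("green",box(348,265,372,290)&(Z>.006)&(Z<.03))
st("felt",box(190,200,280,246)&(hsv[...,1]<60)&(Z<.006))
st("cork",box(165,152,217,202)&(Z>.003)&(Z<.02))
st("kettle>.18",box(80,175,152,225)&(Z>.19))
st("kettle lo",box(80,175,152,225)&(Z>.01)&(Z<.035))
st("swbox",box(160,215,192,250)&(Z>.018)&(Z<.035))
st("ball",box(160,215,192,250)&(Z>.07))
st("dry base",box(238,148,300,184)&(Z>.006)&(Z<.03))
st("dry ribs",box(238,148,300,184)&(Z>.04)&(Z<.055))
st("bA",box(262,145,278,180)&(Z>.10))
st("bB",box(282,145,300,180)&(Z>.10))
st("bar",box(305,140,415,235)&(Z>.168)&(Z<.185))
for k,b in enumerate([(315,170,352,205),(335,185,372,215),(355,195,392,235)]):
    st(f"peg{k}",box(*b)&(Z>.135)&(Z<.163)&(hsv[...,1]>0))
st("mug",box(200,105,235,148)&(Z>.08));st("tin",box(285,112,312,145)&(Z>.1));st("jar",box(155,122,185,152)&(Z>.08))
# extra coasters in scene view hidden
crops=[cv2.resize(im[140:260,230:420],None,fx=3,fy=3,interpolation=2)]
cv2.imwrite("pics/c1.png",crops[0])
s=np.load("scene0.npz");cv2.imwrite("pics/c2.png",cv2.resize(s["im"][90:290,110:310],None,fx=3,fy=3,interpolation=2))
E
```

```text
px [ 0.51215555 -0.09212497  0.01336739] [ 0.37257674 -0.29902858  0.0160676 ] desk [0.17034401 0.36178366 0.00111763] [nan nan nan]
co1 243 mean [ 0.5139 -0.0905  0.0127] z [0.007 0.013 0.018] rect [514.  -90.4] [57.9 58.9] 65.2
co2 243 mean [ 0.3751 -0.2992  0.0138] z [0.009 0.014 0.018] rect [ 374.3 -299.8] [58.4 57.2] 1.8
green 277 mean [ 0.2684 -0.3529  0.0128] z [0.007 0.013 0.018] rect [ 268.1 -355.1] [81.4 81.4] 1.3
felt 2249 mean [0.4398 0.0848 0.0015] z [-0.003  0.002  0.006] rect [439.8  83.7] [268.2 108.6] 89.3
cork 1625 mean [0.5998 0.2435 0.0067] z [0.003 0.007 0.012] rect [601.2 245. ] [177.5 181.8] 2.4
kettle>.18 227 mean [0.5012 0.4577 0.2154] z [0.196 0.217 0.221] rect [501.7 459.2] [ 15.2 110.8] 44.1
kettle lo 412 mean [0.4923 0.422  0.0232] z [0.012 0.024 0.033] rect [499.2 442. ] [117.5 149. ] 80.4
swbox 235 mean [0.4114 0.2768 0.0264] z [0.021 0.026 0.035] rect [407.2 279.1] [70.  50.8] 13.7
ball 57 mean [0.3758 0.2692 0.1018] z [0.075 0.103 0.111] rect [374.3 269.8] [23.1 25.3] 56.0
dry base 789 mean [ 0.645  -0.0191  0.0129] z [0.007 0.013 0.019] rect [645.3 -
[... 298 characters left out ...]
63.7 10.1] 6.0
bar 453 mean [ 0.559  -0.3502  0.1754] z [0.17  0.176 0.18 ] rect [ 560.6 -349.6] [248.9  18.1] 53.3
peg0 80 mean [ 0.5787 -0.2563  0.1533] z [0.144 0.153 0.161] rect [ 571.5 -258.6] [30.2 84.1] 63.0
peg1 100 mean [ 0.5341 -0.3094  0.1538] z [0.148 0.153 0.163] rect [ 548.7 -288.9] [93.1 82.7] 50.3
peg2 147 mean [ 0.4954 -0.364   0.1533] z [0.144 0.153 0.161] rect [ 497.  -355.8] [93.6 82.6] 52.7
mug 117 mean [0.7825 0.159  0.0886] z [0.081 0.089 0.095] rect [783.2 159.3] [75.8 77.4] 89.0
tin 310 mean [ 0.7645 -0.1232  0.1101] z [0.102 0.111 0.115] rect [ 764.1 -124.7] [63.5 64. ] 3.6
jar 286 mean [0.7288 0.3128 0.0991] z [0.086 0.1   0.105] rect [730.3 314.2] [60.7 59.3] 76.0
```

View pics/c1.png

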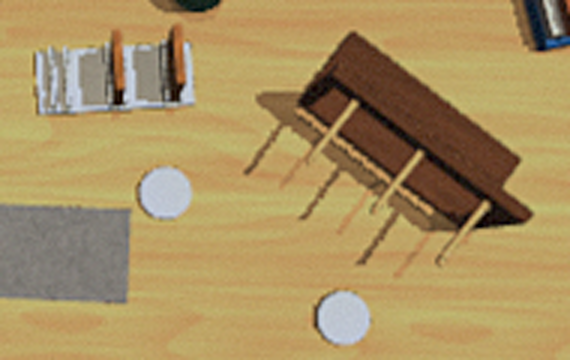

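View pics/c2.png

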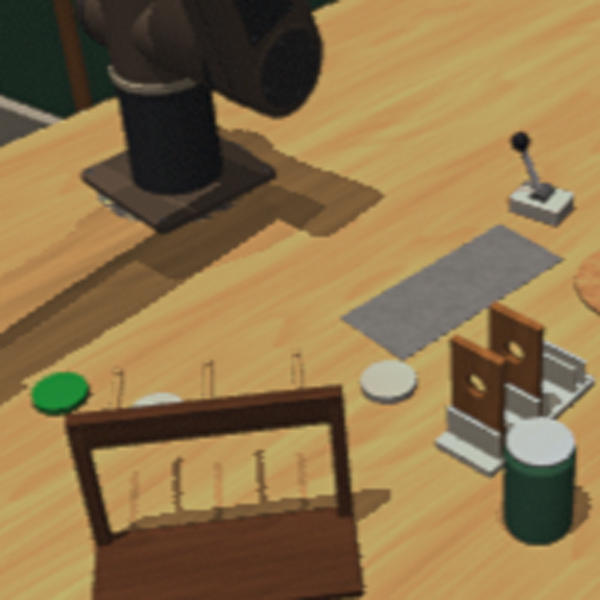

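The crops confirm two white stone coasters (the green disc is left out), and two boards, in the middle and -y slots. The third slot, on the left, is empty. The lever leans towards the robot. Next I'll plan the path to the lever.

```bash
cat >> h.py <<'E'
def plan(*wps):
    "wps: (x,y,z,yaw_deg of tool x, rows). Prints call rows, interpolated from the present pose, in tool units; tool vertical."
    o=get_obs(); r=rot(o); p=np.array(o["ee_pos"]); M=r.as_matrix(); y=np.degrees(np.arctan2(M[1,0],M[0,0]))
    D=[];Q=[]
    for x in wps:
        t=np.array(x[:3]); y1=x[3]
        y1=y+(y1-y+180)%360-180
        for k in range(1,x[4]+1):
            a=k/x[4]; pp=p+(t-p)*a; yy=y+(y1-y)*a
            Rt=R.from_euler("z",yy,degrees=True)*R.from_euler("x",180,degrees=True)
            D.append((np.round(r.inv().apply(pp-o["ee_pos"])/.025,2)+0).tolist()); Q.append((np.round(np.degrees((r.inv()*Rt).as_rotvec())/10,2)+0).tolist())
        p,y=t,y1
    print("t",round(o["time_s"],2),"ee",np.round(o["ee_pos"],4),"yaw",round(float(np.degrees(np.arctan2(M[1,0],M[0,0]))),1))
    for i in range(0,len(D),12): print("D",D[i:i+12],"\nQ",Q[i:i+12])
E
python3 - <<'E'
import plant; print([n for n in dir(plant) if n[0]!='_'], getattr(plant,'grip_point_offset',None))
from h import *
plan((.33,-.57,.33,16,4),(.5,-.43,.33,16,4),(.58,-.26,.33,16,4))
E
```

```text
['PlanningError', 'calibration', 'camera', 'finish_job', 'get_obs', 'grip_point_offset'] 0.0187
t 0.1 ee [ 0.189  -0.6474  0.2301] yaw 16.3
D [[1.57, -0.35, -1.0], [3.14, -0.7, -2.0], [4.71, -1.05, -2.99], [6.28, -1.4, -3.99], [8.31, -2.27, -3.99], [10.33, -3.14, -3.99], [12.36, -4.0, -3.98], [14.38, -4.87, -3.98], [15.62, -6.28, -3.98], [16.87, -7.69, -3.98], [18.11, -9.1, -3.97], [19.36, -10.5, -3.97]] 
Q [[-0.01, 0.0, 0.01], [-0.01, 0.0, 0.01], [-0.01, 0.0, 0.02], [-0.01, 0.0, 0.03], [-0.01, 0.0, 0.03], [-0.01, 0.0, 0.03], [-0.01, 0.0, 0.03], [-0.01, 0.0, 0.03], [-0.01, 0.0, 0.03], [-0.01, 0.0, 0.03], [-0.01, 0.0, 0.03], [-0.01, 0.0, 0.03]]
```

Emit:
arm_command(delta_pos=[[1.6,-0.4,-1],[3.1,-0.7,-2],[4.7,-1,-3],[6.3,-1.4,-4],[8.3,-2.3,-4],[10.3,-3.1,-4],[12.4,-4,-4],[14.4,-4.9,-4],[15.6,-6.3,-4],[16.9,-7.7,-4],[18.1,-9.1,-4],[19.4,-10.5,-4]], rotation=[[0,0,0],[0,0,0],[0,0,0],[0,0,0],[0,0,0],[0,0,0],[0,0,0],[0,0,0],[0,0,0],[0,0,0],[0,0,0],[0,0,0]], claw=50)

```text
time_s: 1.6
ee_pos: [0.5814, -0.2586, 0.3306]
eef_rot: [-0.0, 0.99, 0.141, -0.0]
force: [0.9, -0.2, 0.5]
grip_width: 0.585
gripper_force: 0.0
```

```bash
python3 - <<'E'
from h import *
plan((.60,-.06,.33,50,4),(.55,.14,.33,90,4),(.372,.270,.2,103.7,4))
E
```

```text
t 1.6 ee [ 0.5814 -0.2586  0.3306] yaw 16.3
D [[0.73, -1.85, 0.01], [1.47, -3.71, 0.01], [2.2, -5.56, 0.02], [2.94, -7.42, 0.03], [3.02, -9.48, 0.03], [3.1, -11.54, 0.03], [3.18, -13.6, 0.03], [3.26, -15.66, 0.03], [1.91, -17.4, 1.34], [0.57, -19.15, 2.64], [-0.78, -20.89, 3.94], [-2.12, -22.64, 5.24]] 
Q [[-0.01, 0.0, -0.84], [-0.01, 0.0, -1.69], [-0.01, 0.0, -2.53], [-0.01, 0.0, -3.37], [-0.01, 0.0, -4.37], [-0.01, 0.0, -5.37], [-0.01, 0.0, -6.37], [-0.01, 0.0, -7.37], [-0.01, 0.0, -7.72], [-0.01, 0.0, -8.06], [-0.01, 0.0, -8.4], [-0.01, 0.0, -8.74]]
```

Emit:
arm_command(delta_pos=[[0.7,-1.9,0],[1.5,-3.7,0],[2.2,-5.6,0],[2.9,-7.4,0],[3,-9.5,0],[3.1,-11.5,0],[3.2,-13.6,0],[3.2,-15.6,0],[1.9,-17.4,1.3],[0.6,-19.1,2.6],[-0.8,-20.9,3.9],[-2.1,-22.6,5.2]], rotation=[[0,0,-0.9],[0,0,-1.7],[0,0,-2.6],[0,0,-3.4],[0,0,-4.4],[0,0,-5.4],[0,0,-6.4],[0,0,-7.4],[0,0,-7.8],[0,0,-8.1],[0,0,-8.5],[0,0,-8.74]])

```text
time_s: 3.1
ee_pos: [0.3743, 0.2656, 0.2027]
eef_rot: [-0.0, 0.618, 0.787, 0.0]
force: [0.7, 0.8, -0.0]
grip_width: 0.582
gripper_force: 0.0
```

```bash
python3 - <<'E'
from h import *
# look with wrist camera for lever check, then plan
im,W=cloud("wrist"); cv2.imwrite("pics/w1.png",im)
m=(W[...,2]>.075)&(W[...,2]<.12)&(im.max(2)<70); 
p=W[m]; p=p[np.hypot(p[:,0]-.372,p[:,1]-.27)<.06]; print(len(p), p.mean(0) if len(p) else 0, p.min(0),p.max(0))
c,s=np.cos(np.radians(13.7)),np.sin(np.radians(13.7))
f=lambda a:(.409+a*c,.279+a*s)
plan((*f(-.038),.078,103.7,4))
E
```

```text
381 [0.37205717 0.27631619 0.10395354] [0.36258766 0.26574626 0.09485042] [0.38199092 0.28477419 0.11025994]
t 3.15 ee [0.3667 0.2668 0.1968] yaw 104.0
D [[0.02, 0.08, 1.19], [0.03, 0.15, 2.37], [0.05, 0.23, 3.56], [0.06, 0.3, 4.75]] 
Q [[-0.08, -0.01, 0.01], [-0.08, -0.01, 0.01], [-0.08, -0.01, 0.02], [-0.08, -0.01, 0.03]]
```

Emit:
arm_command(delta_pos=[[0,0,0],[0.03,0.1,1.2],[0.05,0.2,2.4],[0.05,0.2,3.6],[0.1,0.2,4.8],[0.1,0.2,4.8]], rotation=[[0,0,0],[0,0,0],[0,0,0],[0,0,0],[0,0,0],[0,0,0]])

```text
time_s: 3.9
ee_pos: [0.3805, 0.2674, 0.0828]
eef_rot: [-0.001, 0.619, 0.786, -0.002]
force: [0.3, -0.4, 1.0]
grip_width: 0.587
gripper_force: 0.0
```

```bash
python3 - <<'E'
from h import *
c,s=np.cos(np.radians(13.7)),np.sin(np.radians(13.7))
f=lambda a:(.409+a*c,.282+a*s)
plan((*f(.046),.076,103.7,10)); print(get_obs()["force"])
E
```

```text
t 3.9 ee [0.3805 0.2674 0.0828] yaw 103.6
D [[0.03, 0.31, 0.03], [0.06, 0.62, 0.05], [0.09, 0.93, 0.08], [0.12, 1.24, 0.1], [0.15, 1.54, 0.13], [0.18, 1.85, 0.16], [0.21, 2.16, 0.18], [0.24, 2.47, 0.21], [0.27, 2.78, 0.23], [0.31, 3.09, 0.26]] 
Q [[-0.02, 0.0, 0.0], [-0.02, 0.0, 0.0], [-0.02, 0.0, 0.0], [-0.02, 0.0, -0.01], [-0.02, 0.0, -0.01], [-0.02, 0.0, -0.01], [-0.02, 0.0, -0.01], [-0.02, 0.0, -0.01], [-0.02, 0.0, -0.01], [-0.02, 0.0, -0.01]]
[ 0.34401301 -0.44395254  0.98973672]
```

Emit:
arm_command(delta_pos=[[0,0.3,0],[0.1,0.6,0],[0.1,0.9,0],[0.1,1.2,0.1],[0.15,1.5,0.1],[0.2,1.9,0.1],[0.2,2.2,0.2],[0.2,2.5,0.2],[0.3,2.8,0.2],[0.3,3.1,0.2],[0.3,3.1,0.2]], rotation=[[0,0,0],[0,0,0],[0,0,0],[0,0,0],[0,0,0],[0,0,0],[0,0,0],[0,0,0],[0,0,0],[0,0,0],[0,0,0]])

```text
time_s: 5.28
ee_pos: [0.4546, 0.2943, 0.0791]
eef_rot: [0.0, 0.618, 0.786, 0.0]
force: [0.2, 0.7, -0.1]
grip_width: 0.59
gripper_force: 0.0
```

Emit:
arm_command(delta_pos=[[0,0.1,0],[0,0.1,0],[0,0.1,0]], rotation=[[0,0,0],[0,0,0],[0,0,0]])

```text
time_s: 5.65
ee_pos: [0.4553, 0.2945, 0.0789]
eef_rot: [-0.001, 0.618, 0.786, -0.001]
force: [-5.7, -0.8, 2.6]
grip_width: 0.584
gripper_force: 2.7
```

```bash
cat > sw.py <<'E'
from h import *
c,s=np.cos(np.radians(13.7)),np.sin(np.radians(13.7))
o=get_obs();d=o["ee_pos"][:2]-np.array([.409,.280]);print("x'",d@[c,s],"y'",d@[-s,c],o["ee_pos"],o["force"])
for n in("top","scene"):
    im,W=cloud(n); m=(W[...,2]>.082)&(W[...,2]<.115)&(im.max(2)<60)
    p=W[m]; q=(p[:,:2]-[.409,.280])@np.array([[c,-s],[s,c]]); k=(abs(q[:,1])<.02)&(abs(q[:,0])<.06); 
    if k.sum(): print(n,k.sum(),np.median(q[k],0),q[k].min(0),q[k].max(0))
E
python3 sw.py
```

```text
x' 0.04840339057569124 y' 0.0031533667143923876 [0.45527943 0.29452742 0.07885009] [-5.73281242 -0.84346102  2.55737778]
top 4 [ 0.03353456 -0.01144329] [ 0.02885051 -0.0123268 ] [ 0.04213236 -0.01048099]
scene 48 [ 0.03373258 -0.0066914 ] [ 0.00997088 -0.01541332] [0.04728086 0.01412772]
```

Emit:
arm_command(delta_pos=[[0,0.06,0],[0,0.06,0]], rotation=[[0,0,0],[0,0,0]])

```text
time_s: 6.0
ee_pos: [0.4554, 0.2945, 0.0786]
eef_rot: [-0.002, 0.618, 0.786, -0.003]
force: [-8.7, -2.0, 6.4]
grip_width: 0.588
gripper_force: 4.4
```

Emit:
arm_command(delta_pos=[[0,-0.3,0],[0,-0.3,-1],[0,-0.3,-3],[0,-0.3,-5],[0,-0.3,-6]], rotation=[[0,0,0],[0,0,0],[0,0,0],[0,0,0],[0,0,0]], claw=60)

```text
time_s: 6.62
ee_pos: [0.4526, 0.294, 0.2333]
eef_rot: [0.003, 0.618, 0.786, 0.004]
force: [-1.1, -0.7, -0.4]
grip_width: 0.699
gripper_force: 0.0
```

```bash
python3 sw.py; python3 - <<'E'
from h import *
plan((.46,.36,.30,120,4),(.5017,.4592,.30,134.1,3))
E
```

```text
x' 0.045687140045353625 y' 0.0032680375882993633 [0.4526133  0.29399552 0.23332004] [-1.08825143 -0.6603135  -0.35840041]
top 39 [ 0.03367037 -0.00283033] [ 0.0240554  -0.01286925] [0.04375272 0.00771444]
scene 30 [ 0.03852365 -0.0078449 ] [ 0.0283217  -0.01838844] [0.04664382 0.00296801]
t 6.72 ee [0.4532 0.2943 0.2337] yaw 103.7
D [[0.62, 0.23, -0.66], [1.25, 0.46, -1.32], [1.87, 0.69, -1.98], [2.49, 0.92, -2.64], [3.65, 1.77, -2.63], [4.8, 2.62, -2.62], [5.95, 3.47, -2.6]] 
Q [[0.07, -0.01, -0.41], [0.07, 0.0, -0.82], [0.07, 0.0, -1.23], [0.07, 0.0, -1.63], [0.07, 0.0, -2.1], [0.07, 0.01, -2.57], [0.07, 0.01, -3.04]]
```

Emit:
arm_command(delta_pos=[[0.3,0.1,-1.3],[0.8,0.3,-2.6],[1.6,0.6,-2.6],[2.5,0.9,-2.6],[3.6,1.8,-2.6],[4.8,2.6,-2.6],[6,3.5,-2.6],[6,3.5,-2.6],[6,3.5,-2.6]], rotation=[[0,0,-0.4],[0,0,-0.8],[0,0,-1.2],[0,0,-1.6],[0,0,-2.1],[0,0,-2.6],[0,0,-3.04],[0,0,-3.04],[0,0,-3.04]], claw=60)

```text
time_s: 7.85
ee_pos: [0.4993, 0.4597, 0.2915]
eef_rot: [-0.001, 0.39, 0.921, -0.002]
force: [0.5, -0.5, 0.5]
grip_width: 0.704
gripper_force: 0.0
```

```bash
python3 - <<'E'
from h import *
im,W=cloud("wrist"); cv2.imwrite("pics/w2.png",im)
Z=W[...,2]; m=(Z>.19)&(Z<.235)&(np.hypot(W[...,0]-.5017,W[...,1]-.4592)<.075)
p=W[m].astype(np.float32); print(len(p),cv2.minAreaRect(p[:,:2]*1000),np.percentile(p[:,2],[5,50,95]))
plan((.5017,.4592,.1915,134.1,6))
E
```

```text
2106 ((501.5047302246094, 462.24945068359375), (14.008357048034668, 109.30435180664062), 44.52106475830078) [0.21467241 0.21762776 0.21894095]
t 7.9 ee [0.4994 0.4594 0.2923] yaw 134.1
D [[-0.01, 0.01, 0.67], [-0.02, 0.02, 1.34], [-0.03, 0.04, 2.02], [-0.05, 0.05, 2.69], [-0.06, 0.06, 3.36], [-0.07, 0.07, 4.03]] 
Q [[-0.01, 0.0, 0.0], [-0.01, 0.0, 0.0], [-0.01, 0.0, 0.0], [-0.01, 0.0, 0.0], [-0.01, 0.0, 0.0], [-0.01, 0.0, 0.0]]
```

View pics/w2.png

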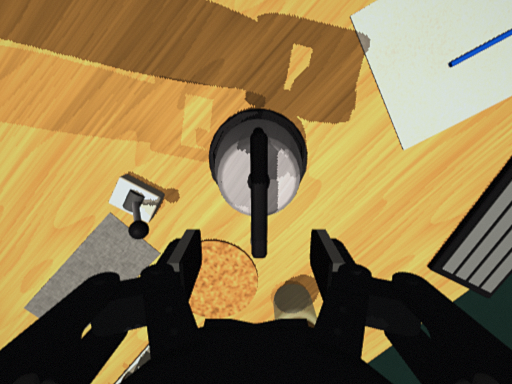

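The wrist view shows the handle along the column-258 line, midway between the fingers. The lever ball at (138,230) is on the far side. I'll descend and grip.

Emit:
arm_command(delta_pos=[[0,0.1,0.7],[0,0.1,1.4],[0,0.1,2],[0,0.1,2.7],[0,0.1,3.4],[0,0.1,4],[0,0.1,4]], rotation=[[0,0,0],[0,0,0],[0,0,0],[0,0,0],[0,0,0],[0,0,0],[0,0,0]])

```text
time_s: 8.78
ee_pos: [0.501, 0.4609, 0.1917]
eef_rot: [-0.001, 0.39, 0.921, -0.002]
force: [-0.2, 0.4, 0.7]
grip_width: 0.7
gripper_force: 0.0
```

Emit:
arm_command(delta_pos=[[0,0,0],[0,0,0],[0,0,0],[0,0,0],[0,0,0],[0,0,0]], rotation=[[0,0,0],[0,0,0],[0,0,0],[0,0,0],[0,0,0],[0,0,0]], claw=8)

```text
time_s: 9.52
ee_pos: [0.5019, 0.4616, 0.1952]
eef_rot: [0.0, 0.39, 0.921, 0.0]
force: [-2.6, -1.7, 5.5]
grip_width: 0.153
gripper_force: 60.9
```

Emit:
arm_command(delta_pos=[[0,0,-0.1],[0,0,-0.3],[0,0,-0.6],[0,0,-1],[0,0,-1.5],[0,0,-2],[0,0,-2]], rotation=[[0,0,0],[0,0,0],[0,0,0],[0,0,0],[0,0,0],[0,0,0],[0,0,0]])

```text
time_s: 10.4
ee_pos: [0.5028, 0.4621, 0.2467]
eef_rot: [0.001, 0.39, 0.921, 0.002]
force: [0.0, -0.4, -5.1]
grip_width: 0.15
gripper_force: 59.4
```

```bash
python3 - <<'E'
from h import *
o=get_obs(); print(o["force"],o["torque"],o["ee_pos"])
s=np.load("top0.npz");im,W=s["im"],s["W"]; 
# cork: fit circle by colour/height
Z=W[...,2];m=np.zeros(Z.shape,bool);m[152:202,165:217]=1
hsv=cv2.cvtColor(im,cv2.COLOR_BGR2HSV); p=W[m&(Z>-.01)&(Z<.02)]
print("cork hsv",hsv[177,191],"desk",hsv[150,230])
mm=m&(hsv[...,0]<12); p=W[mm&np.isfinite(Z)].astype(np.float32);print(len(p),cv2.minEnclosingCircle(p[:,:2]*1000),p.mean(0))
plan((.600,.244,o["ee_pos"][2],134.1,12))
E
```

```text
[ 0.03096959 -0.35806542 -5.05619072] [ 0.06102563 -0.0240113   0.0673514 ] [0.50284195 0.46210396 0.24669964]
cork hsv [ 14 138 172] desk [ 20 120 191]
0 ((0.0, 0.0), 0.0) [nan nan nan]
t 10.4 ee [0.5028 0.4621 0.2467] yaw 134.1
D [[-0.75, -0.27, 0.0], [-1.5, -0.55, 0.0], [-2.24, -0.82, 0.0], [-2.99, -1.09, 0.0], [-3.74, -1.36, 0.0], [-4.49, -1.64, 0.0], [-5.23, -1.91, 0.0], [-5.98, -2.18, -0.01], [-6.73, -2.46, -0.01], [-7.48, -2.73, -0.01], [-8.22, -3.0, -0.01], [-8.97, -3.27, -0.01]] 
Q [[0.03, 0.0, 0.0], [0.03, 0.0, 0.0], [0.03, 0.0, 0.0], [0.03, 0.0, 0.0], [0.03, 0.0, 0.0], [0.03, 0.0, 0.0], [0.03, 0.0, 0.0], [0.03, 0.0, 0.0], [0.03, 0.0, 0.0], [0.03, 0.0, 0.0], [0.03, 0.0, 0.0], [0.03, 0.0, 0.0]]<stdin>:8: RuntimeWarning: Mean of empty slice.
  ret = um.true_divide(
```

Emit:
arm_command(delta_pos=[[-0.3,-0.1,0],[-1,-0.4,0],[-1.9,-0.7,0],[-2.8,-1,0],[-3.7,-1.4,0],[-4.7,-1.7,0],[-5.7,-2.1,0],[-6.7,-2.5,0],[-7.6,-2.8,0],[-8.4,-3.1,0],[-8.8,-3.2,0],[-9,-3.3,0]], rotation=[[0,0,0],[0,0,0],[0,0,0],[0,0,0],[0,0,0],[0,0,0],[0,0,0],[0,0,0],[0,0,0],[0,0,0],[0,0,0],[0,0,0]])

```text
time_s: 11.9
ee_pos: [0.5993, 0.242, 0.244]
eef_rot: [-0.0, 0.39, 0.921, 0.0]
force: [-0.4, 0.4, -5.4]
grip_width: 0.146
gripper_force: 59.4
```

Emit:
arm_command(delta_pos=[[0,0,0],[0,0,0],[0,0,0.4],[0,0,0.9],[0,0,1.4],[0,0,1.9],[0,0,2.2],[0,0,2.3],[0,0,2.35],[0,0,2.35]], rotation=[[0,0,0],[0,0,0],[0,0,0],[0,0,0],[0,0,0],[0,0,0],[0,0,0],[0,0,0],[0,0,0],[0,0,0]])

```text
time_s: 13.15
ee_pos: [0.5994, 0.2425, 0.1858]
eef_rot: [0.0, 0.39, 0.921, 0.0]
force: [0.6, -0.1, -5.3]
grip_width: 0.154
gripper_force: 59.3
```

```bash
cat > view.py <<'E'
from h import *
import sys
n,nm=sys.argv[1:3]; im,W=cloud(n)
if len(sys.argv)>3:
    u0,v0,u1,v1=map(int,sys.argv[3:7]); im=im[v0:v1,u0:u1]; k=min(800/im.shape[1],600/im.shape[0]); im=cv2.resize(im,None,fx=k,fy=k,interpolation=2)
cv2.imwrite(f"pics/{nm}.png",im); o=get_obs(); print(o["time_s"],o["ee_pos"],o["force"])
E
python3 view.py scene s2 260 80 420 230
```

```text
13.2 [0.59938102 0.24245123 0.18588033] [ 1.0170511  -0.83553312 -5.39148667]
```

View pics/s2.png

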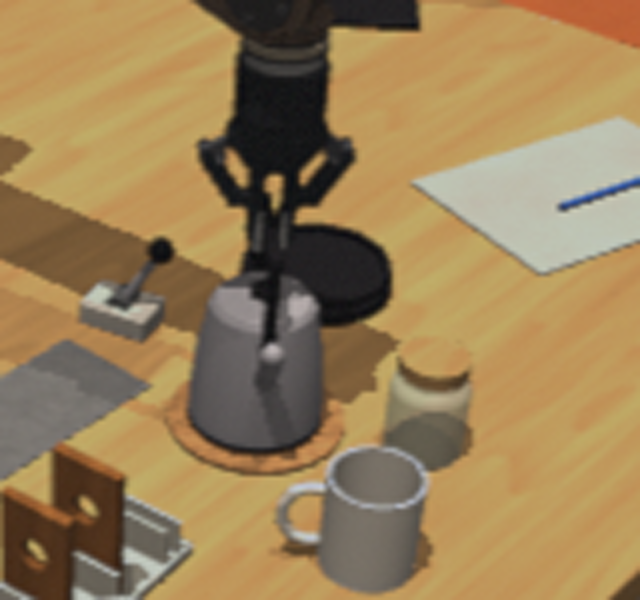

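The kettle is upright over the cork, with its foot at about crop (258,430) inside the rim. It is about 4–5 mm above the mat, so I'll lower it slowly.

Emit:
arm_command(delta_pos=[[0,0,0.05],[0,0,0.1],[0,0,0.14],[0,0,0.17],[0,0,0.19],[0,0,0.19]], rotation=[[0,0,0],[0,0,0],[0,0,0],[0,0,0],[0,0,0],[0,0,0]])

```text
time_s: 13.95
ee_pos: [0.5992, 0.2424, 0.1813]
eef_rot: [0.0, 0.39, 0.921, 0.0]
force: [-1.6, -1.1, -1.5]
grip_width: 0.149
gripper_force: 59.9
```

Emit:
arm_command(delta_pos=[[0,0,0.02],[0,0,0.03],[0,0,0.03]], rotation=[[0,0,0],[0,0,0],[0,0,0]])

```text
time_s: 14.32
ee_pos: [0.5995, 0.2424, 0.1813]
eef_rot: [0.001, 0.39, 0.921, 0.0]
force: [-4.1, -1.8, 5.3]
grip_width: 0.148
gripper_force: 60.9
```

Touchdown: the force went from -5 N to +5 N. I'll release and rise.

Emit:
arm_command(delta_pos=[[0,0,0],[0,0,0],[0,0,0],[0,0,0]], rotation=[[0,0,0],[0,0,0],[0,0,0],[0,0,0]], claw=45)

```text
time_s: 14.82
ee_pos: [0.5991, 0.2424, 0.1795]
eef_rot: [0.0, 0.39, 0.921, 0.0]
force: [0.0, -0.7, 0.1]
grip_width: 0.526
gripper_force: 0.0
```

Emit:
arm_command(delta_pos=[[0,0,-0.5],[0,0,-1.5],[0,0,-3],[0,0,-5],[0,0,-6],[0,0,-6],[0,0,-6]], rotation=[[0,0,0],[0,0,0],[0,0,0],[0,0,0],[0,0,0],[0,0,0],[0,0,0]])

```text
time_s: 15.7
ee_pos: [0.5985, 0.2423, 0.3283]
eef_rot: [-0.001, 0.39, 0.921, -0.001]
force: [1.2, 0.0, -0.2]
grip_width: 0.529
gripper_force: 0.0
```

```bash
cat > co.py <<'E'
from h import *
im,W=cloud("top"); Z=W[...,2]; hsv=cv2.cvtColor(im,cv2.COLOR_BGR2HSV)
m=((Z>.006)&(Z<.022)&(hsv[...,1]<60)&(hsv[...,2]>120)).astype(np.uint8)
n,l,s,c=cv2.connectedComponentsWithStats(m)
for i in range(1,n):
    if s[i,4]>120: print("white",s[i].tolist(),W[l==i].mean(0).round(4))
E
python3 co.py; python3 - <<'E'
from h import *
im,W=cloud("top");cv2.imwrite("pics/t2.png",im)
p=W[(W[...,2]>.192)&(W[...,2]<.215)&(np.hypot(W[...,0]-.6,W[...,1]-.243)<.08)&(im.max(2)<80)].astype(np.float32)
if len(p)>5: print("handle",len(p),cv2.minAreaRect(p[:,:2]*1000))
plan((.60,.10,.33,100,3),(.52,-.03,.30,60,4),(.514,-.0905,.15,90,4))
E
```

```text
white [13, 77, 92, 28, 429] [0.8976 0.7332 0.0174]
white [14, 83, 93, 29, 417] [0.8708 0.7241 0.0176]
white [16, 90, 92, 29, 421] [0.8445 0.7143 0.0177]
white [17, 98, 93, 29, 422] [0.817  0.7087 0.0174]
white [242, 154, 53, 24, 728] [ 0.6449 -0.0185  0.0127]
white [276, 195, 18, 18, 236] [ 0.5134 -0.0905  0.0133]
white [336, 237, 17, 18, 244] [ 0.3748 -0.2991  0.0136]
handle 79 ((609.242919921875, 227.0663299560547), (10.194740295410156, 69.96305847167969), 45.129112243652344)
t 15.8 ee [0.5983 0.2422 0.3272] yaw 134.1
D [[-1.38, -1.3, -0.04], [-2.76, -2.6, -0.07], [-4.13, -3.91, -0.11], [-4.51, -5.38, 0.2], [-4.89, -6.86, 0.5], [-5.27, -8.34, 0.81], [-5.65, -9.82, 1.11], [-6.04, -10.28, 2.61], [-6.44, -10.74, 4.11], [-6.84, -11.19, 5.61], [-7.23, -11.65, 7.11]] 
Q [[-0.02, -0.01, 1.14], [-0.02, -0.01, 2.27], [-0.02, -0.01, 3.41], [-0.02, 0.0, 4.41], [-0.02, 0.0, 5.41], [-0.02, 0.0, 6.41], [-0.02, 0.0, 7.41], [-0.02, 0.0, 6.66], [-0.02, 0.0, 5.91], [-0.02, 0.0, 5.16], [-0.02, 0.0, 4.41]]
```

View pics/t2.png

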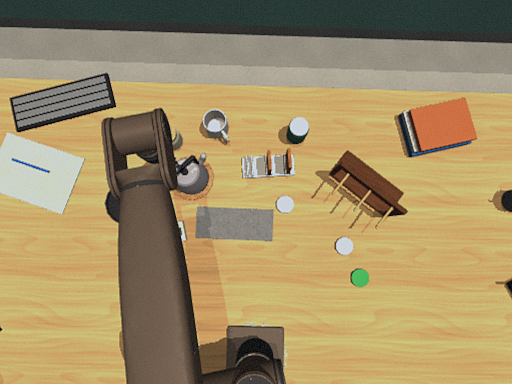

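The kettle stands on the cork at (190,177) and only the two white coasters exist, at (285,204) and (344,246). Next is coaster 1.

Emit:
arm_command(delta_pos=[[-1,-1.3,0],[-2.4,-2.6,0],[-3.7,-3.9,0],[-4.5,-5.4,0.2],[-4.9,-6.9,0.5],[-5.3,-8.3,0.8],[-5.7,-9.8,1.1],[-6,-10.3,2.6],[-6.4,-10.7,4.1],[-6.8,-11.2,5.6],[-7.2,-11.65,7.1],[-7.2,-11.65,7.1]], rotation=[[0,0,0.9],[0,0,1.8],[0,0,2.7],[0,0,3.5],[0,0,4.4],[0,0,4.4],[0,0,4.4],[0,0,4.4],[0,0,4.4],[0,0,4.4],[0,0,4.4],[0,0,4.4]], claw=82)

```text
time_s: 17.3
ee_pos: [0.5116, -0.0889, 0.1475]
eef_rot: [-0.005, 0.707, 0.707, -0.002]
force: [0.3, 0.3, 0.2]
grip_width: 0.958
gripper_force: 0.0
```

```bash
cat > wco.py <<'E'
from h import *
import sys
x,y=map(float,sys.argv[1:3])
im,W=cloud("wrist"); Z=W[...,2]; hsv=cv2.cvtColor(im,cv2.COLOR_BGR2HSV)
p=W[(Z>.007)&(Z<.02)&(hsv[...,1]<70)&(np.hypot(W[...,0]-x,W[...,1]-y)<.06)].astype(np.float32)
(cx,cy),r=cv2.minEnclosingCircle(p[:,:2]); print(len(p),"circle",cx,cy,r,"mean",p.mean(0))
E
python3 wco.py .5137 -.0905; python3 - <<'E'
from h import *
plan((.5137,-.0905,.012,90,4))
E
```

```text
t 17.35 ee [ 0.5135 -0.0891  0.1502] yaw 90.0
D [[-0.02, 0.01, 1.38], [-0.03, 0.02, 2.76], [-0.05, 0.03, 4.15], [-0.07, 0.04, 5.53]] 
Q [[-0.03, -0.01, 0.0], [-0.03, -0.01, 0.0], [-0.03, -0.01, 0.0], [-0.03, -0.01, 0.0]]Traceback (most recent call last):
  File "wco.py", line 6, in <module>
    (cx,cy),r=cv2.minEnclosingCircle(p[:,:2]); print(len(p),"circle",cx,cy,r,"mean",p.mean(0))
              ~~~~~~~~~~~~~~~~~~~~~~^^^^^^^^^
cv2.error: OpenCV(4.12.0) /io/opencv/modules/imgproc/src/shapedescr.cpp:201: error: (-215:Assertion failed) count >= 0 && (depth == CV_32F || depth == CV_32S) in function 'minEnclosingCircle'
```

Emit:
arm_command(delta_pos=[[-0.07,0,1.4],[-0.07,0,2.8],[-0.07,0,4.2],[-0.07,0,5.3],[-0.07,0,5.8],[-0.07,0,6],[-0.07,0,6]], rotation=[[0,0,0],[0,0,0],[0,0,0],[0,0,0],[0,0,0],[0,0,0],[0,0,0]])

```text
time_s: 18.23
ee_pos: [0.5159, -0.0914, 0.0033]
eef_rot: [0.001, 0.707, 0.708, 0.0]
force: [1.0, -0.1, 0.1]
grip_width: 0.962
gripper_force: 0.0
```

```bash
python3 view.py wrist w3
```

```text
18.275 [ 0.51601793 -0.0915135   0.00351661] [-0.2778636  -0.50211372  0.26651807]
```

View pics/w3.png

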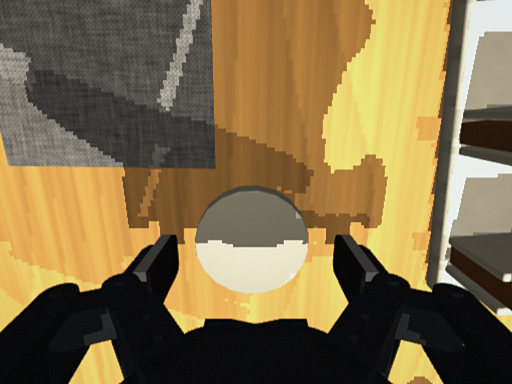

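The coaster at (252,240) lies between the open fingers at (165,260) and (350,260). I'll measure its centre properly.

```bash
cat > wco.py <<'E'
from h import *
im,W=cloud("wrist"); Z=W[...,2]; o=get_obs(); x,y=o["ee_pos"][:2]
hsv=cv2.cvtColor(im,cv2.COLOR_BGR2HSV)
m=(Z>.007)&(Z<.02)&(np.hypot(W[...,0]-x,W[...,1]-y)<.06)&(hsv[...,1]<90)
n,l,s,c=cv2.connectedComponentsWithStats(m.astype(np.uint8)); i=1+np.argmax(s[1:,4]); print(s[i],c[i])
p=W[l==i].astype(np.float32)
print("circle mm",cv2.minEnclosingCircle(p[:,:2]*1000),"mean",p.mean(0),o["ee_pos"])
E
python3 wco.py
```

```text
[ 195  187  113  106 9315] [251.28223296 239.6575416 ]
circle mm ((514.7454223632812, -89.3691635131836), 31.09768295288086) mean [ 0.5146718  -0.08710635  0.01216004] [ 0.5160159  -0.09157116  0.00355191]
```

Emit:
arm_command(delta_pos=[[0.12,0,0.1],[0.12,-0.05,0.18],[0.12,-0.05,0.18]], rotation=[[0,0,0],[0,0,0],[0,0,0]])

```text
time_s: 18.7
ee_pos: [0.5134, -0.0881, -0.0024]
eef_rot: [-0.0, 0.707, 0.708, -0.0]
force: [0.2, 0.0, -0.0]
grip_width: 0.961
gripper_force: 0.0
```

Emit:
arm_command(delta_pos=[[0,0,0],[0,0,0],[0,0,0],[0,0,0]], rotation=[[0,0,0],[0,0,0],[0,0,0],[0,0,0]], claw=60)

```text
time_s: 19.2
ee_pos: [0.5138, -0.0883, -0.0019]
eef_rot: [0.0, 0.707, 0.707, -0.0]
force: [-2.4, -0.8, 5.0]
grip_width: 0.717
gripper_force: 30.1
```

```bash
python3 wco.py; python3 - <<'E'
from h import *
o=get_obs();print(o["force"],o["grip_width"]*85.4)
plan((.447,.15,o["ee_pos"][2],90,12))
E
```

```text
[  178   196   165   108 10330] [255.64046467 249.33097773]
circle mm ((515.920654296875, -80.7921142578125), 41.081787109375) mean [ 0.5148093  -0.08666644  0.0122816 ] [ 0.51378135 -0.08828536 -0.00189943]
[-2.3172895   1.05251794  5.63618347] 60.39239663631639
t 19.25 ee [ 0.5138 -0.0883 -0.0019] yaw 90.1
D [[0.79, -0.22, 0.0], [1.59, -0.44, 0.0], [2.38, -0.67, 0.0], [3.18, -0.89, 0.0], [3.97, -1.11, 0.0], [4.77, -1.33, 0.0], [5.56, -1.55, 0.0], [6.36, -1.77, 0.0], [7.15, -2.0, 0.0], [7.95, -2.22, 0.0], [8.74, -2.44, 0.0], [9.53, -2.66, 0.0]] 
Q [[0.0, 0.0, 0.0], [0.0, 0.0, 0.0], [0.0, 0.0, 0.0], [0.0, 0.0, 0.0], [0.0, 0.0, 0.0], [0.0, 0.0, 0.0], [0.0, 0.0, 0.0], [0.0, 0.0, 0.0], [0.0, 0.0, 0.0], [0.0, 0.0, 0.0], [0.0, 0.0, 0.01], [0.0, 0.0, 0.01]]
```

Emit:
arm_command(delta_pos=[[0.3,-0.1,0],[1,-0.3,0],[1.9,-0.5,0],[2.9,-0.8,0],[3.9,-1.1,0],[4.9,-1.4,0],[5.9,-1.6,0],[6.9,-1.9,0],[7.9,-2.2,0],[8.8,-2.4,0],[9.4,-2.6,0],[9.5,-2.7,0]], rotation=[[0,0,0],[0,0,0],[0,0,0],[0,0,0],[0,0,0],[0,0,0],[0,0,0],[0,0,0],[0,0,0],[0,0,0],[0,0,0],[0,0,0]])

```text
time_s: 20.75
ee_pos: [0.4463, 0.1503, -0.0019]
eef_rot: [0.001, 0.706, 0.708, 0.001]
force: [2.0, -1.8, 2.8]
grip_width: 0.716
gripper_force: 30.4
```

Emit:
arm_command(delta_pos=[[0,0,0],[0,0,0],[0,0,0],[0,0,0]], rotation=[[0,0,0],[0,0,0],[0,0,0],[0,0,0]], claw=80)

```text
time_s: 21.25
ee_pos: [0.4457, 0.1489, -0.0026]
eef_rot: [-0.0, 0.707, 0.707, -0.0]
force: [-0.6, -1.0, -0.6]
grip_width: 0.939
gripper_force: 0.0
```

```bash
python3 wco.py; python3 - <<'E'
from h import *
o=get_obs();print(o["force"],o["grip_width"]*85.4)
plan((.447,.15,.15,90,5),(.50,-.0,.17,75,3),(.375,-.2995,.10,51,8))
E
```

```text
[  197   193   118   110 10019] [255.49655654 247.83820741]
circle mm ((446.4129943847656, 149.3048095703125), 31.328311920166016) mean [0.44664025 0.15164839 0.01214462] [ 0.44579612  0.14893836 -0.00246229]
[-1.07674805 -1.34897366 -0.22260669] 80.02508979045125
t 21.3 ee [ 0.4458  0.1489 -0.0025] yaw 90.0
D [[0.01, 0.01, -1.22], [0.02, 0.02, -2.44], [0.03, 0.03, -3.66], [0.03, 0.04, -4.88], [0.04, 0.04, -6.1], [-1.96, 0.75, -6.37], [-3.96, 1.46, -6.63], [-5.96, 2.16, -6.9], [-7.46, 1.54, -6.55], [-8.95, 0.91, -6.2], [-10.45, 0.29, -5.85], [-11.95, -0.34, -5.5]] 
Q [[0.0, 0.0, 0.0], [0.0, 0.0, 0.0], [0.0, 0.0, 0.0], [0.0, 0.0, 0.0], [0.0, 0.0, 0.0], [0.0, 0.0, 0.5], [0.0, 0.0, 1.0], [0.0, 0.0, 1.5], [0.0, 0.0, 1.8], [0.0, 0.0, 2.1], [0.0, 0.0, 2.4], [0.0, 0.0, 2.7]]
D [[-13.44, -0.97, -5.15], [-14.94, -1.59, -4.8], [-16.44, -2.22, -4.45], [-17.94, -2.84, -4.1]] 
Q [[0.0, 0.0, 3.0], [0.0, 0.0, 3.3], [0.0, 0.0, 3.6], [0.0, 0.0, 3.9]]
```

Coaster 1 now lies at (.446,.150), wholly on the mat. I'll move to coaster 2 at the same yaw.

Emit:
arm_command(delta_pos=[[0,0,-1.2],[0,0,-2.6],[0,0,-4.2],[-1,0.4,-5.5],[-2.5,1,-6],[-4.5,1,-6],[-6.5,1,-6],[-8.5,0.9,-6],[-10.5,0.2,-5.8],[-12.5,-0.5,-5.5],[-14.5,-1.3,-5.1],[-16,-2,-4.7]], rotation=[[0,0,0],[0,0,0],[0,0,0],[0,0,0],[0,0,0],[0,0,0],[0,0,0],[0,0,0],[0,0,0],[0,0,0],[0,0,0],[0,0,0]])

```text
time_s: 22.8
ee_pos: [0.3954, -0.2529, 0.1152]
eef_rot: [0.0, 0.707, 0.707, 0.0]
force: [0.5, 0.5, 1.3]
grip_width: 0.937
gripper_force: 0.0
```

```bash
python3 co.py | grep -v "\[0.8"; python3 - <<'E'
from h import *
plan((.375,-.2985,.09,90,3),(.375,-.2985,.02,90,3))
E
```

```text
white [242, 154, 53, 24, 733] [ 0.6448 -0.0185  0.0127]
white [206, 213, 19, 17, 250] [0.4459 0.1475 0.0127]
t 22.85 ee [ 0.3936 -0.2555  0.114 ] yaw 89.9
D [[-0.57, -0.25, 0.32], [-1.15, -0.49, 0.64], [-1.72, -0.74, 0.96], [-1.72, -0.74, 1.9], [-1.72, -0.74, 2.83], [-1.71, -0.73, 3.76]] 
Q [[-0.01, 0.01, 0.0], [-0.01, 0.01, -0.01], [-0.01, 0.01, -0.01], [-0.01, 0.01, -0.01], [-0.01, 0.01, -0.01], [-0.01, 0.01, -0.01]]
```

Emit:
arm_command(delta_pos=[[-0.6,-0.3,0.3],[-1.2,-0.5,0.6],[-1.7,-0.74,1],[-1.7,-0.74,1.7],[-1.7,-0.74,2.4],[-1.7,-0.74,2.4]], rotation=[[0,0,0],[0,0,0],[0,0,0],[0,0,0],[0,0,0],[0,0,0]])

```text
time_s: 23.6
ee_pos: [0.377, -0.2922, 0.0534]
eef_rot: [-0.002, 0.707, 0.708, 0.0]
force: [-0.2, 0.5, -0.7]
grip_width: 0.939
gripper_force: 0.0
```

```bash
python3 wco.py
```

```text
[ 211  179   84   81 5319] [252.33464937 219.30851664]
circle mm ((375.64117431640625, -298.05242919921875), 31.02900505065918) mean [ 0.37552828 -0.2964452   0.01214185] [ 0.37760887 -0.29287089  0.05447007]
```

Emit:
arm_command(delta_pos=[[-0.2,-0.08,0],[-0.2,-0.08,1],[-0.2,-0.08,1.8],[-0.2,-0.08,2.2],[-0.2,-0.08,2.25],[-0.2,-0.08,2.25]], rotation=[[0,0,0],[0,0,0],[0,0,0],[0,0,0],[0,0,0],[0,0,0]])

```text
time_s: 24.4
ee_pos: [0.3764, -0.299, -0.0002]
eef_rot: [0.001, 0.707, 0.707, -0.0]
force: [0.1, -0.2, -1.1]
grip_width: 0.932
gripper_force: 0.0
```

Emit:
arm_command(delta_pos=[[0,0,0],[0,0,0],[0,0,0],[0,0,0]], rotation=[[0,0,0],[0,0,0],[0,0,0],[0,0,0]], claw=60)

```text
time_s: 24.9
ee_pos: [0.3763, -0.2989, 0.0002]
eef_rot: [0.0, 0.707, 0.708, -0.0]
force: [-2.0, 0.4, 6.0]
grip_width: 0.707
gripper_force: 27.0
```

```bash
python3 - <<'E'
from h import *
o=get_obs();print(o["force"],o["grip_width"]*85.4)
plan((.45,.02,o["ee_pos"][2],90,16))
E
```

```text
[-2.01161896  0.42715737  5.99053282] 60.40484572057367
t 24.9 ee [ 3.763e-01 -2.989e-01  2.000e-04] yaw 90.1
D [[0.8, 0.19, 0.0], [1.59, 0.37, 0.0], [2.39, 0.56, 0.0], [3.19, 0.74, 0.0], [3.99, 0.93, 0.0], [4.78, 1.11, 0.0], [5.58, 1.3, 0.0], [6.38, 1.48, 0.0], [7.17, 1.67, -0.01], [7.97, 1.85, -0.01], [8.77, 2.04, -0.01], [9.56, 2.22, -0.01]] 
Q [[0.0, 0.0, 0.0], [0.0, 0.0, 0.0], [0.0, 0.0, 0.0], [0.0, 0.0, 0.0], [0.0, 0.0, 0.0], [0.0, 0.0, 0.0], [0.0, 0.0, 0.0], [0.0, 0.0, 0.0], [0.0, 0.0, 0.0], [0.0, 0.0, 0.0], [0.0, 0.0, 0.0], [0.0, 0.0, 0.01]]
D [[10.36, 2.41, -0.01], [11.16, 2.59, -0.01], [11.96, 2.78, -0.01], [12.75, 2.96, -0.01]] 
Q [[0.0, 0.0, 0.01], [0.0, 0.0, 0.01], [0.0, 0.0, 0.01], [0.0, 0.0, 0.01]]
```

Emit:
arm_command(delta_pos=[[0.3,0.3,0],[1,0.9,0],[2,1.5,0],[3,1.9,0],[4,2.2,0],[5,2.5,0],[6,2.7,0],[7,2.9,0],[8,3,0],[9,3,0],[9.6,3,0],[9.6,3,0]], rotation=[[0,0,0],[0,0,0],[0,0,0],[0,0,0],[0,0,0],[0,0,0],[0,0,0],[0,0,0],[0,0,0],[0,0,0],[0,0,0],[0,0,0]])

```text
time_s: 26.4
ee_pos: [0.4521, -0.0569, 0.0002]
eef_rot: [0.001, 0.707, 0.707, 0.001]
force: [0.8, 3.3, 7.0]
grip_width: 0.713
gripper_force: 27.5
```

Emit:
arm_command(delta_pos=[[0.3,0,0],[1,0,0],[2,0,0],[2.8,0,0],[3.1,0,0],[3.2,0,0],[3.2,0,0]], rotation=[[0,0,0],[0,0,0],[0,0,0],[0,0,0],[0,0,0],[0,0,0],[0,0,0]])

```text
time_s: 27.28
ee_pos: [0.452, 0.0218, 0.0002]
eef_rot: [0.001, 0.706, 0.708, 0.001]
force: [0.5, -1.2, 6.9]
grip_width: 0.712
gripper_force: 27.4
```

Emit:
arm_command(delta_pos=[[0,0,0],[0,0,0],[0,0,0],[0,0,0]], rotation=[[0,0,0],[0,0,0],[0,0,0],[0,0,0]], claw=80)

```text
time_s: 27.78
ee_pos: [0.4503, 0.0218, -0.0013]
eef_rot: [-0.0, 0.707, 0.707, -0.0]
force: [-0.1, 0.4, 0.1]
grip_width: 0.939
gripper_force: 0.0
```

```bash
python3 wco.py; python3 - <<'E'
from h import *
o=get_obs();print(o["force"],o["grip_width"]*85.4)
e=o["ee_pos"]
plan((e[0],e[1],.16,90,5),(.60,-.02,.26,50,5),(.645,-.028,.26,5.5,4))
E
```

```text
[ 201  192  117  108 9846] [258.56621978 245.94221003]
circle mm ((452.9479675292969, 22.490524291992188), 31.27944564819336) mean [0.45279977 0.02495616 0.01213553] [ 0.45036864  0.02173456 -0.00119133]
[-0.14197623  0.57376849  0.05720202] 80.17465560247219
t 27.82 ee [ 0.4504  0.0217 -0.0012] yaw 90.1
D [[0.0, 0.0, -1.29], [0.0, 0.0, -2.58], [0.0, 0.0, -3.87], [0.0, 0.0, -5.16], [0.0, 0.0, -6.45], [-0.33, 1.19, -7.25], [-0.67, 2.39, -8.05], [-1.0, 3.59, -8.85], [-1.34, 4.78, -9.65], [-1.67, 5.98, -10.45], [-1.75, 6.43, -10.45], [-1.83, 6.88, -10.45]] 
Q [[0.0, 0.0, 0.0], [0.0, 0.0, 0.0], [0.0, 0.0, 0.0], [0.0, 0.0, 0.0], [0.0, 0.0, 0.01], [0.0, 0.0, 0.81], [0.0, 0.0, 1.61], [0.0, 0.0, 2.41], [0.0, 0.0, 3.21], [0.0, 0.0, 4.01], [0.0, 0.0, 5.12], [0.0, 0.0, 6.23]]
D [[-1.91, 7.33, -10.45], [-2.0, 7.78, -10.45]] 
Q [[0.0, 0.0, 7.34], [0.0, 0.0, 8.46]]
```

Emit:
arm_command(delta_pos=[[0,0,-1.3],[0,0,-2.6],[0,0,-4],[-0.2,0.6,-6],[-0.6,1.6,-7.6],[-1.2,2.8,-9],[-2,4,-10],[-2.8,5.2,-10.5],[-3.6,6.2,-10.5],[-4.2,7,-10.5],[-4.5,7.6,-10.5],[-4.5,8,-10.5]], rotation=[[0,0,0],[0,0,0],[0,0,0.5],[0,0,1.4],[0,0,2.3],[0,0,3.2],[0,0,4.1],[0,0,5],[0,0,6],[0,0,7],[0,0,8],[0,0,8.45]], claw=40)

```text
time_s: 29.32
ee_pos: [0.6511, -0.0914, 0.2607]
eef_rot: [-0.0, 0.999, 0.046, -0.0]
force: [-0.5, 0.3, -0.2]
grip_width: 0.467
gripper_force: 0.0
```

```bash
cat > bd.py <<'E'
from h import *
import sys
im,W=cloud("wrist"); cv2.imwrite("pics/wb.png",im); Z=W[...,2]
for x,y in((.653,-.092),(.645,-.028)):
    p=W[(Z>.125)&(Z<.15)&(abs(W[...,1]-y)<.02)&(abs(W[...,0]-x)<.05)].astype(np.float32)
    if len(p)>20: print(len(p),cv2.minAreaRect(p[:,:2]*1000),"z",np.percentile(p[:,2],[5,50,95]))
    else: print(len(p))
E
python3 bd.py;python3 - <<'E'
from h import *
plan((.652,-.092,.26,5.7,2))
E
```

```text
639 ((654.4600830078125, -91.74607849121094), (64.65253448486328, 9.283465385437012), 5.459534645080566) z [0.13581701 0.13714954 0.1382011 ]
782 ((646.5850219726562, -27.416790008544922), (64.31143188476562, 10.565587997436523), 5.235851287841797) z [0.12836092 0.13684404 0.13817182]
t 29.38 ee [ 0.6518 -0.0911  0.2607] yaw 5.3
D [[0.0, 0.02, 0.01], [0.01, 0.04, 0.03]] 
Q [[0.0, 0.0, -0.02], [0.0, 0.0, -0.04]]
```

View pics/wb.png

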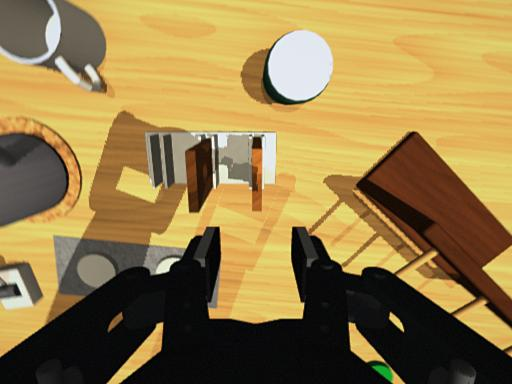

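Both coasters lie on the felt at (97,268) and (180,265). The first board is at (257,173), between the fingers. I'll descend and grip it.

Emit:
arm_command(delta_pos=[[0.1,0.03,1.2],[0.1,0.03,2.4],[0.1,0.03,3.6],[0.1,0.03,4.8],[0.1,0.03,5.6],[0.1,0.03,5.95],[0.1,0.03,5.95]], rotation=[[0,0,0],[0,0,0],[0,0,0],[0,0,0],[0,0,0],[0,0,0],[0,0,0]])

```text
time_s: 30.25
ee_pos: [0.6532, -0.0911, 0.1126]
eef_rot: [-0.0, 0.999, 0.049, -0.0]
force: [-0.1, 0.6, -0.3]
grip_width: 0.469
gripper_force: 0.0
```

Emit:
arm_command(delta_pos=[[0,0,0],[0,0,0],[0,0,0],[0,0,0],[0,0,0]], rotation=[[0,0,0],[0,0,0],[0,0,0],[0,0,0],[0,0,0]], claw=5)

```text
time_s: 30.88
ee_pos: [0.6543, -0.0914, 0.1145]
eef_rot: [0.001, 0.999, 0.049, 0.001]
force: [0.1, -0.9, 4.7]
grip_width: 0.103
gripper_force: 61.4
```

Emit:
arm_command(delta_pos=[[0,0,-0.3],[0,0,-0.8],[0,0,-1.5],[0,0,-2.5],[0,0,-3.5],[0,0,-4.5],[0,0,-5.5],[0,0,-6],[0,0,-6]], rotation=[[0,0,0],[0,0,0],[0,0,0],[0,0,0],[0,0,0],[0,0,0],[0,0,0],[0,0,0],[0,0,0]])

```text
time_s: 32.0
ee_pos: [0.6537, -0.0912, 0.2645]
eef_rot: [0.0, 0.999, 0.049, 0.001]
force: [0.1, -0.7, -1.0]
grip_width: 0.101
gripper_force: 60.7
```

```bash
python3 - <<'E'
from h import *
W0=np.load("top0.npz")["W"]; W0=W0.reshape(-1,3)
_,W1=cloud("top"); _,W2=cloud("scene");
y=np.array([np.cos(np.radians(53.3)),np.sin(np.radians(53.3))]); x=np.array([y[1],-y[0]])
O=np.array([.5606,-.3496])-.05*x; print("O",O)
for n,W in(("t0",W0),("t1",W1.reshape(-1,3)),("scene",W2.reshape(-1,3))):
    q=W[:,:2]-O; a=np.c_[q@x,q@y,W[:,2]]
    bar=a[(a[:,2]>.168)&(a[:,2]<.182)&(abs(a[:,0]-.05)<.03)&(abs(a[:,1])<.14)].astype(np.float32)
    if len(bar)>50: print(n,"bar",cv2.minAreaRect(bar[:,:2]*1000))
    for yc in(-.085,0,.085):
        k=(abs(a[:,1]-yc)<.02)&(a[:,0]>-.045)&(a[:,0]<.035)&(a[:,2]>.135)&(a[:,2]<.170)
        b=a[k]
        if len(b)>8:
            print(n,yc,len(b),"y med",np.median(b[:,1]).round(4),"x",b[:,0].min().round(3),b[:,0].max().round(3),"slope",np.polyfit(b[:,0],b[:,1],1).round(4),"z",np.median(b[:,2]).round(3))
for k,yc in((1,-.085),(2,0),(3,.085)):
    print("peg",k,O+y*yc)
P=O+y*.085-.07*x; print("pre",P)
plan((P[0]-.0,P[1]+.0,.30,53.3,10))
E
```

```text
O [ 0.52051122 -0.31971874]
t0 bar ((50.02119827270508, 0.04559326171875), (18.054872512817383, 248.8585205078125), 0.03635533154010773)
t0 -0.085 67 y med -0.084 x -0.039 0.035 slope [-0.0029 -0.0842] z 0.154
t0 0 63 y med 0.0004 x -0.039 0.034 slope [-0.0023  0.0005] z 0.154
t0 0.085 61 y med 0.0854 x -0.039 0.033 slope [-0.0049  0.0852] z 0.153
t1 bar ((49.783409118652344, 0.20772552490234375), (17.867422103881836, 248.81320190429688), 0.340398371219635)
t1 -0.085 67 y med -0.0841 x -0.039 0.034 slope [-0.0048 -0.0842] z 0.154
t1 0 63 y med 0.0004 x -0.039 0.034 slope [-0.0045  0.0003] z 0.154
t1 0.085 61 y med 0.0855 x -0.039 0.034 slope [-0.0037  0.0852] z 0.153
scene bar ((50.96501159667969, -1.8423919677734375), (247.41795349121094, 22.051198959350586), 89.7474594116211)
scene -0.085 37 y med -0.0857 x -0.038 0.017 slope [-0.0022 -0.0857] z 0.152
scene 0 36 y med -0.0002 x -0.042 0.022 slope [-0.0061 -0.0006] z 0.152
scene 0.085 38 y med 0.0835 x -0.04 0.02 slope [0.0176 0.0836] z 0.152
peg 1 [ 0.46971308 -0.38786967]
peg 2 [ 0.52051122 -0.31971874]
peg 3 [ 0.57130936 -0.25156781]
pre [ 0.51518506 -0.20973405]
t 32.1 ee [ 0.6528 -0.0909  0.2617] yaw 5.6
D [[-0.59, 0.42, -0.15], [-1.19, 0.84, -0.31], [-1.78, 1.26, -0.46], [-2.38, 1.68, -0.61], [-2.97, 2.1, -0.76], [-3.56, 2.52, -0.92], [-4.16, 2.94, -1.07], [-4.75, 3.36, -1.22], [-5.35, 3.78, -1.37], [-5.94, 4.2, -1.53]] 
Q [[0.0, 0.01, -0.48], [0.0, 0.01, -0.95], [-0.01, 0.01, -1.43], [-0.01, 0.01, -1.91], [-0.01, 0.01, -2.39], [-0.01, 0.01, -2.86], [-0.01, 0.01, -3.34], [-0.01, 0.01, -3.82], [-0.01, 0.01, -4.3], [-0.01, 0.01, -4.77]]
```

Emit:
arm_command(delta_pos=[[-0.6,0.4,-0.2],[-1.2,0.8,-0.3],[-1.8,1.3,-0.5],[-2.4,1.7,-0.6],[-3,2.1,-0.8],[-3.6,2.5,-0.9],[-4.2,2.9,-1],[-4.8,3.4,-1],[-5.4,3.8,-1],[-5.94,4.2,-1],[-5.94,4.2,-1],[-5.94,4.2,-1]], rotation=[[0,0,-0.5],[0,0,-1],[0,0,-1.4],[0,0,-1.9],[0,0,-2.4],[0,0,-2.9],[0,0,-3.3],[0,0,-3.8],[0,0,-4.3],[0,0,-4.77],[0,0,-4.77],[0,0,-4.77]])

```text
time_s: 33.6
ee_pos: [0.5156, -0.2096, 0.2869]
eef_rot: [-0.001, 0.894, 0.448, -0.0]
force: [0.2, -0.4, -1.2]
grip_width: 0.106
gripper_force: 60.7
```

```bash
python3 - <<'E'
from h import *
y=np.array([np.cos(np.radians(53.3)),np.sin(np.radians(53.3))]); x=np.array([y[1],-y[0]]);O=np.array([.5206,-.3197])
P=O+y*.085-.07*x
plan((*P,.1705,53.3,6))
E
```

```text
t 33.6 ee [ 0.5156 -0.2096  0.2869] yaw 53.2
D [[0.0, 0.0, 0.78], [0.0, 0.0, 1.55], [-0.01, 0.0, 2.33], [-0.01, 0.0, 3.1], [-0.01, 0.0, 3.88], [-0.01, 0.0, 4.66]] 
Q [[-0.01, 0.0, 0.0], [-0.01, 0.0, 0.0], [-0.01, 0.0, -0.01], [-0.01, 0.0, -0.01], [-0.01, 0.0, -0.01], [-0.01, 0.0, -0.01]]
```

Emit:
arm_command(delta_pos=[[0,0,0.8],[0,0,1.6],[0,0,2.4],[0,0,3.2],[0,0,4],[0,0,4.5],[0,0,4.66],[0,0,4.66],[0,0,4.66]], rotation=[[0,0,0],[0,0,0],[0,0,0],[0,0,0],[0,0,0],[0,0,0],[0,0,0],[0,0,0],[0,0,0]])

```text
time_s: 34.72
ee_pos: [0.5162, -0.2104, 0.1723]
eef_rot: [0.001, 0.894, 0.448, 0.001]
force: [0.6, 0.3, 0.2]
grip_width: 0.102
gripper_force: 60.7
```

```bash
cat > rk.py <<'E'
from h import *
y=np.array([np.cos(np.radians(53.3)),np.sin(np.radians(53.3))]); x=np.array([y[1],-y[0]]);O=np.array([.5206,-.3197])
o=get_obs(); q=o["ee_pos"][:2]-O; print("rack frame tcp x,y,z",q@x,q@y,o["ee_pos"][2],"F",o["force"], "t",o["time_s"])
_,W=cloud("scene"); W=W.reshape(-1,3); q=W[:,:2]-O; a=np.c_[q@x,q@y,W[:,2]]
print("yaw/tilt",rot(o).as_matrix().round(3).tolist())
E
python3 rk.py; python3 view.py scene s3 120 130 280 280
```

```text
rack frame tcp x,y,z -0.06887450091911825 0.08500531592185215 0.17227954521086258 F [0.62761311 0.27521216 0.22539507] t 34.725
yaw/tilt [[0.598, 0.801, 0.002], [0.801, -0.598, -0.001], [0.0, 0.002, -1.0]]
34.825 [ 0.51607678 -0.21030756  0.17217163] [-0.83635226 -0.02365704 -0.60503208]
```

View pics/s3.png

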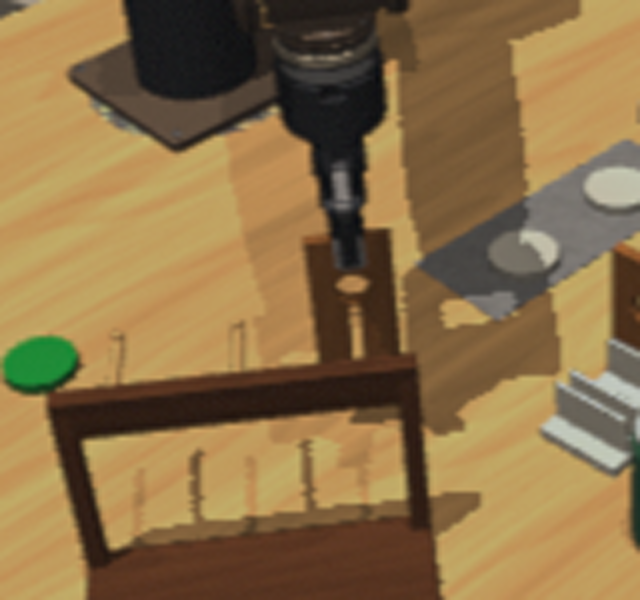

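The board's hole, at crop (353,285), is in line with peg 3 at (358,330). I'll push it on gently.

Emit:
arm_command(delta_pos=[[0,0.3,0],[0,0.6,0],[0,0.9,0],[0,1.2,0],[0,1.5,0],[0,1.7,0],[0,1.7,0]], rotation=[[0,0,0],[0,0,0],[0,0,0],[0,0,0],[0,0,0],[0,0,0],[0,0,0]])

```text
time_s: 35.7
ee_pos: [0.5499, -0.2356, 0.1712]
eef_rot: [-0.0, 0.894, 0.448, -0.0]
force: [-0.4, 0.0, -1.0]
grip_width: 0.105
gripper_force: 60.7
```

Emit:
arm_command(delta_pos=[[0,0.3,0],[0,0.6,0],[0,0.85,0],[0,0.9,0],[0,0.9,0]], rotation=[[0,0,0],[0,0,0],[0,0,0],[0,0,0],[0,0,0]])

```text
time_s: 36.33
ee_pos: [0.5677, -0.2489, 0.1711]
eef_rot: [-0.0, 0.894, 0.448, -0.0]
force: [-0.0, -0.6, -0.4]
grip_width: 0.099
gripper_force: 60.7
```

```bash
python3 rk.py
```

```text
rack frame tcp x,y,z -0.004530291810457743 0.08492784175634788 0.17113440046073208 F [-0.02471184 -0.56860394 -0.43766705] t 36.325
yaw/tilt [[0.598, 0.801, -0.0], [0.801, -0.598, 0.0], [0.0, -0.0, -1.0]]
```

Emit:
arm_command(delta_pos=[[0,0,0.06],[0,0,0.12],[0,0,0.18],[0,0,0.22],[0,0,0.22]], rotation=[[0,0,0],[0,0,0],[0,0,0],[0,0,0],[0,0,0]])

```text
time_s: 37.0
ee_pos: [0.5676, -0.2488, 0.1656]
eef_rot: [-0.0, 0.894, 0.448, -0.0]
force: [-0.0, 0.7, -0.7]
grip_width: 0.101
gripper_force: 60.7
```

Emit:
arm_command(delta_pos=[[0,0,0.03],[0,0,0.05],[0,0,0.05]], rotation=[[0,0,0],[0,0,0],[0,0,0]])

```text
time_s: 37.38
ee_pos: [0.5678, -0.2489, 0.1646]
eef_rot: [0.0, 0.894, 0.448, 0.0]
force: [-0.3, 0.1, -0.5]
grip_width: 0.103
gripper_force: 60.7
```

Emit:
arm_command(delta_pos=[[0,0,0.03],[0,0,0.06],[0,0,0.06]], rotation=[[0,0,0],[0,0,0],[0,0,0]])

```text
time_s: 37.75
ee_pos: [0.5679, -0.249, 0.1642]
eef_rot: [0.0, 0.894, 0.448, 0.0]
force: [-2.4, 2.0, 4.8]
grip_width: 0.101
gripper_force: 61.5
```

Emit:
arm_command(delta_pos=[[0,0,0.02],[0,0,0.04],[0,0,0.04]], rotation=[[0,0,0],[0,0,0],[0,0,0]])

```text
time_s: 38.12
ee_pos: [0.568, -0.249, 0.164]
eef_rot: [0.0, 0.894, 0.448, 0.0]
force: [-2.3, 2.5, 8.4]
grip_width: 0.1
gripper_force: 61.9
```

Contact with the peg. I'll open modestly and rise.

Emit:
arm_command(delta_pos=[[0,0,-0.04],[0,0,-0.04],[0,0,-0.04],[0,0,-0.04]], rotation=[[0,0,0],[0,0,0],[0,0,0],[0,0,0]], claw=26)

```text
time_s: 38.62
ee_pos: [0.5676, -0.2488, 0.1625]
eef_rot: [-0.0, 0.894, 0.448, -0.0]
force: [0.3, -0.2, 0.1]
grip_width: 0.302
gripper_force: 0.0
```

Emit:
arm_command(delta_pos=[[0,0,-0.4],[0,0,-1],[0,0,-1.6],[0,0,-2.4],[0,0,-3.4],[0,0,-4.4],[0,0,-4.8],[0,0,-4.8]], rotation=[[0,0,0],[0,0,0],[0,0,0],[0,0,0],[0,0,0],[0,0,0],[0,0,0],[0,0,0]])

```text
time_s: 39.62
ee_pos: [0.568, -0.2491, 0.2843]
eef_rot: [0.001, 0.894, 0.448, 0.001]
force: [0.0, 0.8, -1.7]
grip_width: 0.303
gripper_force: 0.0
```

```bash
python3 rk.py; python3 view.py scene s4 120 130 280 280; python3 - <<'E'
from h import *
plan((.6465,-.0274,.28,5.3,6))
E
```

```text
rack frame tcp x,y,z -0.004190323999490228 0.08496986970693816 0.28432479479410405 F [ 0.00451268  0.8314841  -1.74514121] t 39.625
yaw/tilt [[0.598, 0.801, 0.002], [0.801, -0.598, -0.001], [0.0, 0.002, -1.0]]
39.725 [ 0.56729871 -0.24863137  0.28196572] [ 0.21365169 -0.03031578  0.67226647]
t 39.73 ee [ 0.5673 -0.2486  0.282 ] yaw 53.3
D [[1.5, -0.46, 0.01], [3.0, -0.92, 0.03], [4.49, -1.38, 0.04], [5.99, -1.84, 0.05], [7.49, -2.3, 0.07], [8.99, -2.75, 0.08]] 
Q [[-0.01, 0.0, 0.8], [-0.01, 0.0, 1.6], [-0.01, 0.0, 2.4], [-0.01, 0.0, 3.2], [-0.01, 0.0, 4.0], [-0.01, 0.0, 4.8]]
```

View pics/s4.png

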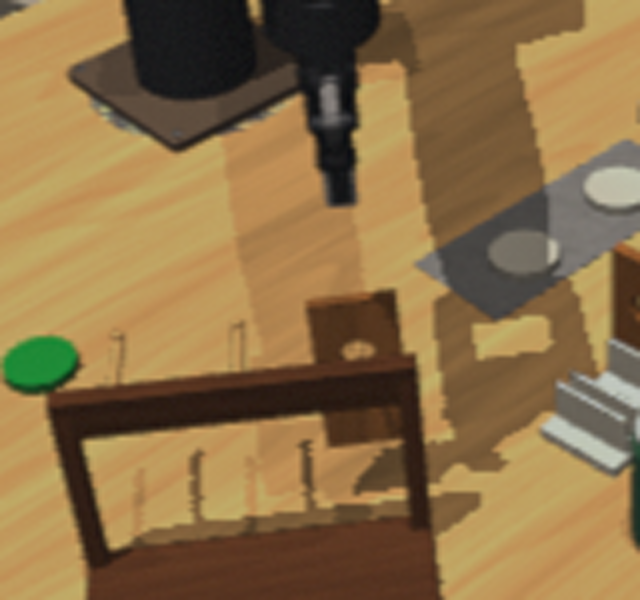

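The board hangs freely on peg 3 at crop (358,370). Next is the second board.

Emit:
arm_command(delta_pos=[[1,-0.3,0],[2.2,-0.7,0],[3.6,-1.1,0],[5,-1.6,0],[6.5,-2,0],[8,-2.5,0],[9,-2.75,0],[9,-2.75,0.8],[9,-2.75,0.8]], rotation=[[0,0,0.7],[0,0,1.4],[0,0,2.2],[0,0,3],[0,0,3.8],[0,0,4.5],[0,0,4.8],[0,0,4.8],[0,0,4.8]], claw=40)

```text
time_s: 40.85
ee_pos: [0.6452, -0.0277, 0.2584]
eef_rot: [-0.001, 0.999, 0.046, -0.004]
force: [0.3, -0.0, -1.0]
grip_width: 0.469
gripper_force: 0.0
```

```bash
python3 bd.py;python3 - <<'E'
from h import *
plan((.6467,-.0276,.112,5.3,1))
E
```

```text
0
638 ((646.8936767578125, -27.409912109375), (63.57719802856445, 9.775764465332031), 5.193879127502441) z [0.13578841 0.13712552 0.13832676]
t 40.9 ee [ 0.6458 -0.0281  0.2599] yaw 5.2
D [[0.07, -0.01, 5.92]] 
Q [[-0.01, 0.03, -0.01]]
```

Emit:
arm_command(delta_pos=[[0.05,0,1.2],[0.05,0,2.4],[0.05,0,3.6],[0.05,0,4.8],[0.05,0,5.6],[0.05,0,5.9],[0.05,0,5.9]], rotation=[[0,0,0],[0,0,0],[0,0,0],[0,0,0],[0,0,0],[0,0,0],[0,0,0]])

```text
time_s: 41.78
ee_pos: [0.6486, -0.0277, 0.1156]
eef_rot: [0.0, 0.999, 0.046, 0.0]
force: [0.1, -0.4, 0.2]
grip_width: 0.467
gripper_force: 0.0
```

Emit:
arm_command(delta_pos=[[0,0,0],[0,0,0],[0,0,0],[0,0,0],[0,0,0]], rotation=[[0,0,0],[0,0,0],[0,0,0],[0,0,0],[0,0,0]], claw=5)

```text
time_s: 42.4
ee_pos: [0.6496, -0.0274, 0.1172]
eef_rot: [0.0, 0.999, 0.046, 0.001]
force: [-0.2, 0.7, 5.4]
grip_width: 0.101
gripper_force: 61.8
```

Emit:
arm_command(delta_pos=[[0,0,-0.3],[0,0,-0.8],[0,0,-1.5],[0,0,-2.5],[0,0,-3.5],[0,0,-4.5],[0,0,-5.5],[0,0,-6.5],[0,0,-6.5]], rotation=[[0,0,0],[0,0,0],[0,0,0],[0,0,0],[0,0,0],[0,0,0],[0,0,0],[0,0,0],[0,0,0]])

```text
time_s: 43.52
ee_pos: [0.6497, -0.0276, 0.2821]
eef_rot: [0.001, 0.999, 0.046, 0.003]
force: [0.0, 0.1, -1.0]
grip_width: 0.098
gripper_force: 61.0
```

```bash
python3 - <<'E'
from h import *
y=np.array([np.cos(np.radians(53.3)),np.sin(np.radians(53.3))]); x=np.array([y[1],-y[0]]);O=np.array([.5206,-.3197])
P=O-y*.085-.072*x; Q=O-y*.0-.16*x; print(P,Q)
plan((.54,-.12,.32,40,5),(*(O+y*.02-.12*x),.32,53.3,4),(*P,.30,53.3,4))
E
```

```text
[ 0.41207402 -0.34482192] [ 0.3923159  -0.22407998]
t 43.52 ee [ 0.6497 -0.0276  0.2821] yaw 5.3
D [[-0.94, 0.66, -0.31], [-1.88, 1.31, -0.62], [-2.82, 1.97, -0.92], [-3.76, 2.63, -1.23], [-4.7, 3.28, -1.54], [-5.84, 4.3, -1.54], [-6.97, 5.32, -1.55], [-8.11, 6.34, -1.56], [-9.24, 7.36, -1.56], [-9.59, 8.46, -1.36], [-9.93, 9.56, -1.16], [-10.28, 10.66, -0.96]] 
Q [[0.01, -0.04, -0.69], [0.02, -0.04, -1.39], [0.02, -0.04, -2.08], [0.02, -0.03, -2.78], [0.02, -0.03, -3.47], [0.02, -0.03, -3.81], [0.02, -0.03, -4.14], [0.03, -0.03, -4.47], [0.03, -0.03, -4.8], [0.03, -0.03, -4.8], [0.03, -0.03, -4.8], [0.03, -0.03, -4.8]]
D [[-10.63, 11.77, -0.76]] 
Q [[0.03, -0.03, -4.8]]
```

Emit:
arm_command(delta_pos=[[-0.9,0.6,-0.5],[-1.9,1.3,-1],[-2.8,2,-1.4],[-3.8,2.6,-1.5],[-4.7,3.3,-1.5],[-5.8,4.3,-1.5],[-7,5.3,-1.5],[-8.1,6.3,-1.5],[-9.2,7.4,-1.5],[-9.6,8.5,-1.4],[-9.9,9.6,-1.2],[-10.3,10.7,-1]], rotation=[[0,0,-0.7],[0,0,-1.4],[0,0,-2.1],[0,0,-2.8],[0,0,-3.5],[0,0,-3.8],[0,0,-4.1],[0,0,-4.5],[0,0,-4.8],[0,0,-4.8],[0,0,-4.8],[0,0,-4.8]])

```text
time_s: 45.02
ee_pos: [0.4158, -0.3178, 0.3017]
eef_rot: [-0.001, 0.894, 0.448, -0.0]
force: [-0.2, 0.2, -1.3]
grip_width: 0.102
gripper_force: 61.0
```

```bash
python3 - <<'E'
from h import *
y=np.array([np.cos(np.radians(53.3)),np.sin(np.radians(53.3))]); x=np.array([y[1],-y[0]]);O=np.array([.5206,-.3197])
P=O-y*.0823-.072*x
plan((*P,.26,53.3,3),(*P,.1742,53.3,5))
E
```

```text
t 45.02 ee [ 0.4158 -0.3178  0.3017] yaw 53.3
D [[-0.28, 0.18, 0.56], [-0.57, 0.35, 1.11], [-0.85, 0.53, 1.67], [-0.85, 0.53, 2.35], [-0.85, 0.53, 3.04], [-0.85, 0.53, 3.73], [-0.85, 0.53, 4.41], [-0.85, 0.53, 5.1]] 
Q [[-0.01, 0.0, 0.0], [-0.01, 0.0, 0.0], [-0.01, 0.0, 0.0], [-0.01, 0.0, 0.0], [-0.01, 0.0, 0.0], [-0.01, 0.0, 0.0], [-0.01, 0.0, 0.0], [-0.01, 0.0, 0.0]]
```

Emit:
arm_command(delta_pos=[[-0.3,0.1,0.4],[-0.6,0.2,0.8],[-0.85,0.4,1.2],[-0.9,0.5,2],[-0.9,0.5,2.8],[-0.9,0.5,3.6],[-0.9,0.5,4.4],[-0.9,0.5,5],[-0.9,0.5,5.1],[-0.9,0.5,5.1],[-0.9,0.5,5.1]], rotation=[[0,0,0],[0,0,0],[0,0,0],[0,0,0],[0,0,0],[0,0,0],[0,0,0],[0,0,0],[0,0,0],[0,0,0],[0,0,0]])

```text
time_s: 46.4
ee_pos: [0.4135, -0.3433, 0.1765]
eef_rot: [0.001, 0.894, 0.448, 0.0]
force: [-0.5, -0.1, -1.5]
grip_width: 0.099
gripper_force: 61.0
```

```bash
python3 rk.py; python3 view.py scene s5 90 140 250 290
```

```text
rack frame tcp x,y,z -0.07172225769132508 -0.08291987084754088 0.17651290978581724 F [-0.53863013 -0.14661197 -1.51352397] t 46.4
yaw/tilt [[0.598, 0.801, 0.001], [0.801, -0.598, -0.001], [-0.0, 0.002, -1.0]]
46.5 [ 0.41346494 -0.34323559  0.17641302] [-0.93479377 -0.19399471 -0.85410961]
```

View pics/s5.png

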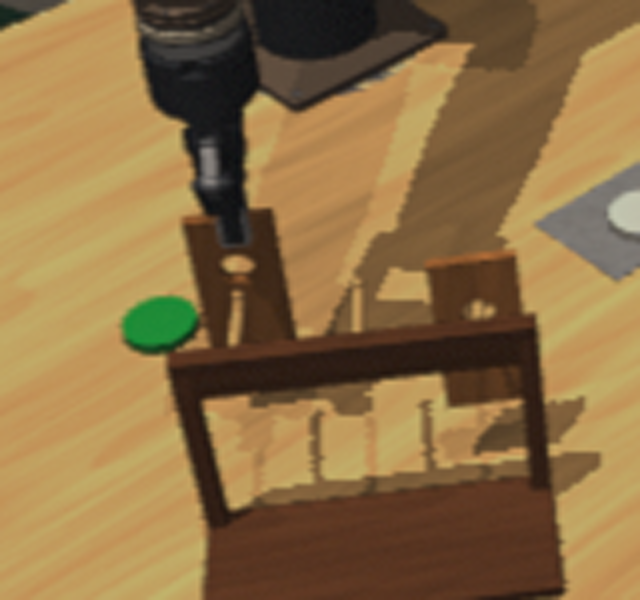

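The hole at crop (238,264) is aligned with peg 1 at (236,310). I'll push on.

Emit:
arm_command(delta_pos=[[0,0.1,0.08],[0,0.4,0.08],[0,0.7,0.08],[0,1,0.08],[0,1.3,0.08],[0,1.6,0.08],[0,1.7,0.08],[0,1.7,0.08]], rotation=[[0,0,0],[0,0,0],[0,0,0],[0,0,0],[0,0,0],[0,0,0],[0,0,0],[0,0,0]])

```text
time_s: 47.5
ee_pos: [0.4472, -0.3683, 0.1734]
eef_rot: [-0.0, 0.894, 0.448, -0.0]
force: [0.6, -0.2, -1.3]
grip_width: 0.1
gripper_force: 61.0
```

Emit:
arm_command(delta_pos=[[0,0.3,0],[0,0.6,0],[0,0.9,0],[0,1,0],[0,1,0]], rotation=[[0,0,0],[0,0,0],[0,0,0],[0,0,0],[0,0,0]])

```text
time_s: 48.12
ee_pos: [0.4673, -0.3833, 0.1734]
eef_rot: [-0.0, 0.894, 0.448, -0.0]
force: [-0.1, -0.0, -0.9]
grip_width: 0.103
gripper_force: 61.0
```

```bash
python3 rk.py
```

```text
rack frame tcp x,y,z -0.00471976570637521 -0.08280056702143004 0.1733839548123916 F [-0.07114279 -0.01466556 -0.86444681] t 48.125
yaw/tilt [[0.598, 0.801, -0.0], [0.801, -0.598, 0.0], [0.0, -0.0, -1.0]]
```

Emit:
arm_command(delta_pos=[[0,0,0.07],[0,0,0.14],[0,0,0.2],[0,0,0.25],[0,0,0.25]], rotation=[[0,0,0],[0,0,0],[0,0,0],[0,0,0],[0,0,0]])

```text
time_s: 48.8
ee_pos: [0.4672, -0.3832, 0.1673]
eef_rot: [-0.0, 0.894, 0.448, -0.0]
force: [0.2, 1.3, 0.2]
grip_width: 0.1
gripper_force: 61.1
```

Emit:
arm_command(delta_pos=[[0,0,0.03],[0,0,0.05],[0,0,0.05]], rotation=[[0,0,0],[0,0,0],[0,0,0]])

```text
time_s: 49.18
ee_pos: [0.4673, -0.3833, 0.1669]
eef_rot: [0.0, 0.894, 0.448, -0.0]
force: [-2.6, 1.7, 5.2]
grip_width: 0.097
gripper_force: 61.8
```

Emit:
arm_command(delta_pos=[[0,0,0],[0,0,0],[0,0,0],[0,0,0]], rotation=[[0,0,0],[0,0,0],[0,0,0],[0,0,0]], claw=26)

```text
time_s: 49.68
ee_pos: [0.4672, -0.3832, 0.1657]
eef_rot: [-0.0, 0.894, 0.448, -0.0]
force: [-0.2, -0.5, -0.0]
grip_width: 0.304
gripper_force: 0.0
```

Emit:
arm_command(delta_pos=[[0,0,-0.4],[0,0,-1],[0,0,-1.8],[0,0,-3],[0,0,-4.5],[0,0,-6],[0,-2,-6.5],[0,-3,-6.5],[0,-3,-6.5]], rotation=[[0,0,0],[0,0,0],[0,0,0],[0,0,0],[0,0,0],[0,0,0],[0,0,0],[0,0,0],[0,0,0]])

```text
time_s: 50.8
ee_pos: [0.4067, -0.3379, 0.3309]
eef_rot: [0.002, 0.894, 0.448, 0.0]
force: [-0.1, -0.5, -0.0]
grip_width: 0.302
gripper_force: 0.0
```

```bash
python3 co.py | grep -v "\[0.8"; python3 sw.py; python3 - <<'E'
from h import *
im,W=cloud("top"); Z=W[...,2]
p=W[(Z>.185)&(Z<.215)&(np.hypot(W[...,0]-.6,W[...,1]-.243)<.09)&(im.max(2)<80)].astype(np.float32)
print("kettle handle",len(p),cv2.minAreaRect(p[:,:2]*1000))
y=np.array([np.cos(np.radians(53.3)),np.sin(np.radians(53.3))]); x=np.array([y[1],-y[0]]);O=np.array([.5206,-.3197])
q=W[...,:2]-O;a,b=q@x,q@y
for yc in(-.085,.085):
    m=(Z>.175)&(Z<.2)&(abs(b-yc)<.04)&(abs(a)<.04); print("board",m.sum(),a[m].mean(),b[m].mean(),np.ptp(a[m]),np.ptp(b[m]),Z[m].max())
st=lambda n,m:print(n,W[m].mean(0).round(4))
B=lambda u0,v0,u1,v1:(np.indices(Z.shape)[1]>=u0)&(np.indices(Z.shape)[1]<u1)&(np.indices(Z.shape)[0]>=v0)&(np.indices(Z.shape)[0]<v1)
st("mug",B(200,105,235,148)&(Z>.08));st("tin",B(285,112,312,145)&(Z>.1));st("jar",B(155,122,185,152)&(Z>.08))
E
python3 view.py scene s6 80 60 420 315
```

```text
white [242, 154, 53, 24, 868] [ 0.6464 -0.0258  0.0127]
white [206, 211, 19, 20, 251] [0.446  0.1477 0.0126]
white [244, 211, 17, 19, 246] [0.4526 0.0216 0.0129]
x' -0.14824469116694367 y' -0.6003957212825972 [ 0.40716961 -0.33842393  0.33033665] [ 0.33966294 -0.89721985 -0.29108601]
top 40 [ 0.03324852 -0.00260936] [ 0.02398061 -0.01238247] [0.04351508 0.00777393]
scene 22 [ 0.03841575 -0.0076106 ] [ 0.03177609 -0.0160792 ] [0.04444175 0.0040572 ]
kettle handle 153 ((597.325439453125, 240.26202392578125), (12.527955055236816, 105.68893432617188), 43.83066940307617)
board 86 -0.007884184306673156 -0.08626926283469248 0.011315374157294292 0.0651374002982687 0.19278236086460088
board 83 -0.007983661188262851 0.0835493302521419 0.011107165602554606 0.06462266665713455 0.19303919006946724
mug [0.7832 0.1588 0.0884]
tin [ 0.7644 -0.1233  0.11  ]
jar [0.7287 0.3127 0.0992]
51.05 [ 0.40757614 -0.33876089  0.32851439] [ 0.19436893 -0.55838134 -0.27701115]
```

View pics/s6.png

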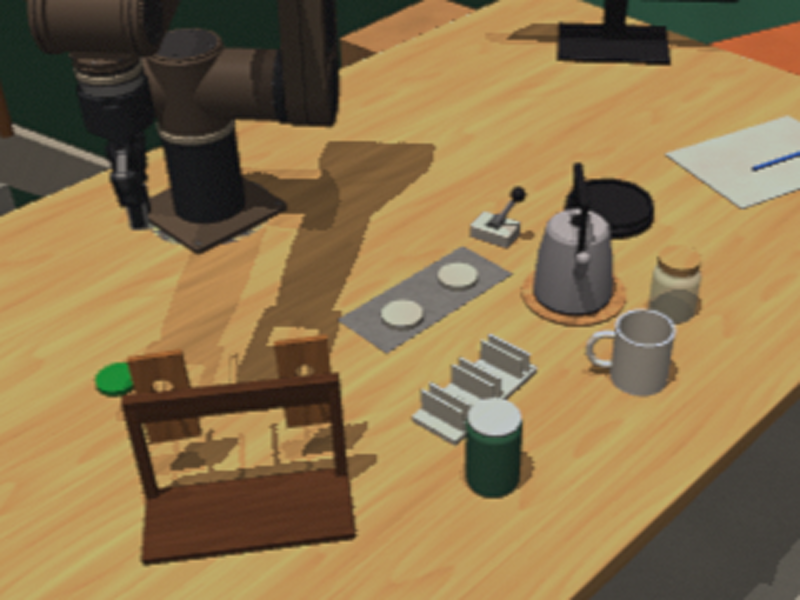

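The final view shows both boards hanging at (163,395) and (303,380). Both coasters are on the felt at (403,313) and (457,276), and the kettle is upright on the cork at (575,265). The lever is over to the far side at (517,194), and the mug, tin and jar have not moved. I'll hand in.

```bash
python3 -c "from plant import *; print(finish_job())"
```

```text
the job is handed in; nothing more can be done
None
```

I finished and handed in the job at about 51 s: the lever is thrown fully over, the kettle stands upright on the cork, both coasters lie on the felt mat, and both boards hang free on pegs 1 and 3; no score came back.

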